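Set up the hand-brew stand: wedge in the dovetail tray, then centre the cup

ROBOT

A 7-joint arm with a two-finger parallel gripper is mounted at the origin on a cart in front of the work surface, level with it; the furniture and walls round the work are solid. World frame = base frame: x ahead of the robot, y to its left, z up, the work surface at z = 0. Lengths are in mm, angles in rad, forces in N, time in s.
With the tool pointing down it reaches from about 350 to 900 mm from the base axis. Payload 8.1 kg.
Tool frame: the origin (TCP) lies midway between the tips of the shut fingers; the grasp point (between the pads) lies bot.pinch_z behind it (bot.pinch_z is the distance from the TCP to the grasp point, in mm); z points along the fingers, y is the direction in which the jaws open and shut (so a half turn about z gives the same grasp; the last joint's range is limited). The gripper opens to 85 mm and grips with 20 to 120 N. Pads are 22 mm wide; open, the fingers measure 114 mm over their backs; the gripper's body (76 mm by 85 mm) begins 54 mm behind the grasp point. The pads swing forward as they close: fully open they stand 13 mm farther back than shut.
Start: joints at [1.101, 0.434, 0.025, 1.573, -0.012, 1.134, -0.075], TCP at [224.122, -583.448, 209.923] pointing down, gripper open.
Joint ranges: [-2.62, 2.62], [-0.44, 2.09], [-1.27, 1.32], [0.08, 2.57], [-1.32, 4.46], [0.12, 2], [-2.74, 2.74]. Speed limits (rad/s): [2.22, 2.22, 3.01, 3.01, 3.14, 3.14, 3.14].

INTERFACE

Orientations are given as a rotation vector (axis times angle).
In Python, from station import bot gives the robot as it stands.
- The arm moves only by the tool drive_tool, never from a script. Its argument "rows" is a list of rows, each an object of numbers: "x", "y", "z": the shift along the world's x, y, z in m; "wx", "wy", "wz": the turn, a rotation vector about the world's x, y, z in degrees; "claw": the opening in per cent of the stroke, from 0 (shut) to 100 (fully open). A call has 1 to 10 rows; each row shifts and turns the pose as measured when the row begins; what a row does not reach is not made up. A row lasts 1/8 s, in which the tool goes at most 62.5 mm and 10.7 degrees, less where a joint would pass 70% of its speed; a pose out of reach is approached as far as the arm can. A call is refused whole if a number of a shift passes 0.0625 or a number of a turn 10.7, either way. A call with a gripper value outside its range is refused whole. The fingers move at their own pace and stop on an object; "grip_force" is the grip in N (left out, the last holds). Time passes only in rows, so rows that do not move let the fingers close. It gives the time, the measured TCP pose, the force and the opening at its end, in the units of the state.
- bot.read_state(): the state, without advancing time (a new reading comes with each control period).
- bot.read_camera(name): name is "side" or "top"; returns (picture, depth): 480x640x3 uint8, red, green, blue; 480x640 float32, mm along the optical axis (not along the pixel's ray), 0 where there is no reading.
- bot.calibration(name): a dict with "mtx" (3x3 intrinsics, pixels), "k1" (the pictures are not rectified: a ray, as slopes to the right and down, at radius r is drawn at 1 + k1 r^2 times it, then the intrinsics apply), "camera_from_world" (4x4, takes a point from world to camera coordinates). Camera axes: x right, y down, z forward; pixel columns grow to the right and rows downward; lengths in mm; the calibration is good to about 2 mm. A picture is of the moment at which its call begins. calibration takes no time and is no camera call.
- bot.finish_job(): hands the job in, once; it reports no verdict.
The state is a dict: "time_s": time; "joint_positions": joint angles; "qd": joint speeds; "effort": joint torques, N m; "ee_pos": TCP position; "tool_rot": TCP orientation; "force": force on the tool from outside, world axes, zero at the start; "moment": the same for the moment, N m; "finger_gap": opening from 0.0 (shut) to 1.0 (fully open).
Only numpy, scipy, OpenCV 4.12 (cv2) and the standard library are available. Lean on these libraries where they do the work, as an engineer would, in place of code of your own. Each camera call takes 0.05 s, during which the arm holds its last target. There are 200 camera calls.

TASK

Set up the hand-brew stand. Slide the metal dovetail tray, narrow end first, between the stand's two rails and push it in until it wedges tight (a firm straight push of about 20 N on its end; it is not to be rammed in, and where it binds differs from time to time), then set the white cup gently down, upright, in the middle of the tray's round black pad, under the dripper. Leave the other things where they stand.

Things in the scene. Friction and masses are not known exactly. Their poses are not given: they have to be found in the camera images.
- stand: hand-brew stand, fixed: black base plate (stand x -55 to 120, y -62 to 62 mm, 12 mm thick), steel column behind (x 91 to 117, 50 mm wide, 280 mm high), dripper on a bracket. Origin on the worktop under the way's centre line; x = the direction in which the tray is pushed in, y left, z up. The tray slides on the plate's top (z = 12 mm) between two dovetail rails, x -45 to +60, up to z = 34 mm
- stand_mouth (a point): open mouth of the way, on the base plate's top, stand x = -45 mm. The gap there is 75 to 77 mm at half the tray's height, 5 mm less at its top (rails lean in 20 degrees); it narrows by 0.12 mm per mm, as the tray does. The right rail is clamped anywhere within 2.5 mm, so the tray gets tight with its origin somewhere from stand x = -14 to +16 mm: feel for it
- dripper (a point): end of the spout of the white dripper, stand x = 10, z = 217 mm, above the pad. Over it a 76 mm square holder plate at z 254 to 264 mm and the cone, 92 mm wide at the top (z = 290 mm). A gripper pointing straight down hits it when over the pad: lean in from the robot's side, 30 to 45 degrees from vertical
- gib (a joint): sprung left (+y) rail of the stand, moved outwards by the wedging tray, in m: 0 at rest; 16 N per mm and 2 N preload; the sliding faces are smooth (friction about 0.25). A straight push on the tray of about 20 N moves it by about 1.1 mm, and it stays so when let go; over 2.6 mm (some 40 N) means that the tray was rammed in
- tray: plain metal tray, 120 mm long, 14 mm thick, tapered: 80 mm wide at half height at x = -65 mm, 65 mm at its narrow end (x = +55), sides leaning in 20 degrees to the top; about 0.25 kg. Origin on the underside, on the centre line; x to the narrow end, which goes in first, z up. Starts on the worktop, wide end to the robot. Home, its axes agree with the stand's, underside at stand z = 12 mm
- tray_end (a point): middle of the tray's flat end face at the wide end (tray x = -65, y = 0, z = 7 mm), flush with the back of the fin; tight, it is within 25 mm of the base plate's front edge. Held rigidly by the fin the tray skews and jams before it is tight: carry it in part of the way (origin about 35 mm short of the stand's) by the fin, let go, then push here, low and straight, with closed fingers, so that it centres itself
- tray_fin (a point): middle of the upright black grip fin at the tray's wide end, at tray x = -47, z = 43 mm: the fin is 34 mm long (along x), 14 mm wide (along y) and its top is 12 mm above this point, the tray's top face 29 mm below it; grasp it across y
- tray_pad (a point): centre of the top of the round black rubber pad on the tray (54 mm across), at tray x = +12, y = 0, z = 16 mm
- cup: white china cup, 62 mm across the rim, 54 mm high, with one ear; about 0.14 kg; starts upright on the worktop. Origin on the underside at the middle of cup and ear together; the ear points to the cup's -y (at the start roughly away from the robot) and ends 42 mm from the origin; z up
- cup_foot (a point): centre of the cup's round foot, on its underside: the bowl is round about this point (11.5 mm along the cup's y from the origin); foot 42 mm, rim 62 mm across
- steel_jug: steel milk jug, 70 x 100 x 110 mm, a bystander left of the stand; origin at the middle of the underside
- tall_tin: round tin with a pale lid, 67 mm across, 117 mm high, a bystander at the right, near the worktop's front edge; origin at the middle of the underside
- timer: flat white kitchen timer, 78 x 78 x 18 mm, a bystander to the right of the cup; origin at the middle of the underside
There are look-alikes about, which are no part of the job. Leave any green look-alike of the cup alone.

How it is judged:
By the outcome, as a careful person would: the job done as asked, in the order asked, and still so for the second after the job is handed in, with the robot touching nothing.
It also fails if it takes over 72 s, if anything falls off the work surface, if the arm or the gripper's body presses on something with over 40 N, if the wrist force passes 120 N, or if a joint passes its speed limit or range.

## Working session

There is one attempt and no reset: what is moved stays moved. The work goes in short steps, Python scripts to look and compute and a tool call to move; the robot and the scene stay as the last step left them, time stands still between calls to the robot, and variables do not carry over. Pictures are saved under pics/ and viewed, about 8 in all and at most 12, crops included, and the job is handed in when it is done.

Besides the shell and the picture viewer there is one more tool, called after "Emit:" in YAML: its name, and indented under it one key for each argument. drive_tool: Moves the arm, as the interface text tells. Its arguments: {"type":"object","properties":{"rows":{"type":"array","items":{"type":"object","properties":{"x":{"type":"number"},"y":{"type":"number"},"z":{"type":"number"},"wx":{"type":"number"},"wy":{"type":"number"},"wz":{"type":"number"},"claw":{"type":"number"}}}},"grip_force":{"type":"number"}},"required":["rows"]}

```bash
mkdir -p pics; ls; cat > h.py <<'E'
import numpy as np, cv2
from station import bot
from scipy.spatial.transform import Rotation as R
def cal(n):
    c=bot.calibration(n); return np.array(c["mtx"]),c["k1"],np.array(c["camera_from_world"])
def snap(n,f):
    p,d=bot.read_camera(n); cv2.imwrite(f"pics/{f}.png",p[:,:,::-1]); np.save(f"pics/{f}.npy",d); return p,d
def ray(n,uv):
    K,k1,T=cal(n); uv=np.atleast_2d(np.asarray(uv,float))
    s=cv2.undistortPoints(uv.reshape(-1,1,2),K,np.array([k1,0,0,0.])).reshape(-1,2)
    d=np.c_[s,np.ones(len(s))]; Rm=T[:3,:3]; return -Rm.T@T[:3,3], d@Rm
def onplane(n,uv,z):
    o,d=ray(n,uv); return o+d*((z-o[2])/d[:,2])[:,None]
def depthpt(n,uv,dep):
    o,d=ray(n,uv); return o+d*np.asarray(dep).reshape(-1,1)
def proj(n,P):
    K,k1,T=cal(n); P=np.atleast_2d(P); return cv2.projectPoints(P.astype(float),cv2.Rodrigues(T[:3,:3])[0],T[:3,3],K,np.array([k1,0,0,0.]))[0].reshape(-1,2)
E
python3 - <<'E'
from h import *
for n in("top","side"):
    snap(n,n+"0"); K,k,T=cal(n); print(n,K.round(1).tolist(),k,(-T[:3,:3].T@T[:3,3]).round(),T[:3,:3].round(2).tolist())
print(bot.read_state(),bot.pinch_z)
E
```

```text
pics
top [[606.2, 0.0, 312.4], [0.0, 606.2, 240.9], [0.0, 0.0, 1.0]] -0.18287682419965634 [ 338. -235. 1321.] [[-0.01, -1.0, 0.0], [-0.99, 0.01, -0.15], [0.15, -0.01, -0.99]]
side [[513.0, 0.0, 322.2], [0.0, 513.0, 237.9], [0.0, 0.0, 1.0]] 0.00595944051931359 [540. 783. 542.] [[-1.0, 0.02, -0.01], [0.01, 0.37, -0.93], [-0.01, -0.93, -0.37]]
{'time_s': 0.1, 'joint_positions': array([ 1.10142687,  0.4351683 ,  0.02498747,  1.57399343, -0.01162745,
        1.13397384, -0.07510229]), 'qd': array([-7.92152182e-05, -3.01730627e-03, -2.81110171e-04, -6.39538406e-04,
        6.10879837e-04,  7.11173874e-04, -4.46839227e-04]), 'effort': array([ 4.51241503e-03, -6.71753168e+01,  1.02939829e+00, -3.16900992e+01,
        1.61254144e-02,  7.20117328e-03,  1.48456650e-05]), 'ee_pos': array([ 223.9089978 , -583.01365442,  209.2001928 ]), 'tool_rot': array([-3.08761463e+00, -5.72502304e-01,  5.67164050e-04]), 'force': array([-0.28695784,  0.66450736, -0.03025388]), 'moment': array([-0.01816374,  0.03034808,  0.07062266]), 'finger_gap': 1.0055289147702648} 18.700000000000003
```

View pics/top0.png

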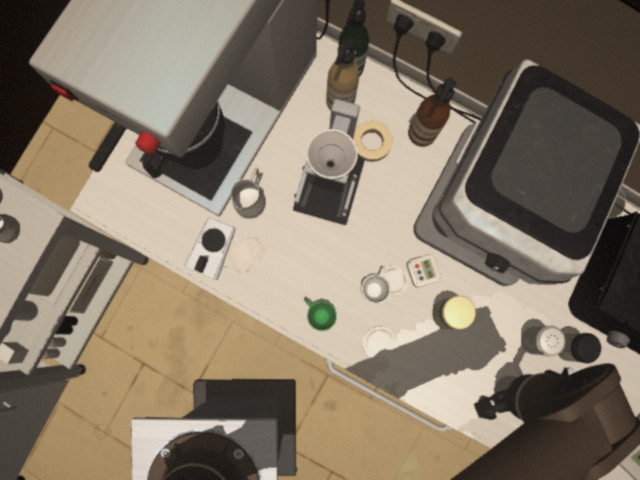

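View pics/side0.png

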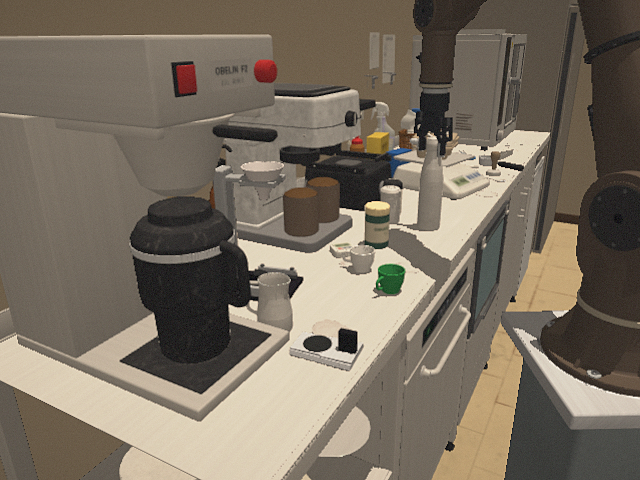

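Candidates: white cup at top (375,288), against the green look-alike at (320,313) and the pale flat patches at (395,278) and (380,340). Tray at top (210,248) with its fin at (203,263) and pad at (213,240); a pale patch at (245,252) is not the tray. Stand at (328,190). I'll check these in one close crop.

```bash
python3 - <<'E'
from h import *
p=cv2.imread("pics/top0.png"); c=p[120:330,175:445]
cv2.imwrite("pics/crop1.png",cv2.resize(c,None,fx=2.85,fy=2.85,interpolation=cv2.INTER_CUBIC))
d=np.load("pics/top0.npy")
for n,uv in dict(fin=(203,263),tray=(222,235),pad=(213,240),cup=(375,288),cuprim=(375,277),base=(340,210),table=(270,270),spout=(330,160),jug=(249,197),timer=(423,270),tin=(458,312)).items(): print(n,depthpt("top",uv,d[uv[1],uv[0]]).round(0))
E
```

```text
fin [[483. -10.  52.]]
tray [[549. -44.  12.]]
pad [[537. -25.  15.]]
cup [[ 428. -378.   -0.]]
cuprim [[ 450. -375.   34.]]
base [[ 597. -303.   29.]]
table [[ 471. -149.   -0.]]
spout [[ 654. -277.  223.]]
jug [[ 635. -103.    2.]]
timer [[ 464. -482.   18.]]
tin [[ 369. -530.  120.]]
```

View pics/crop1.png

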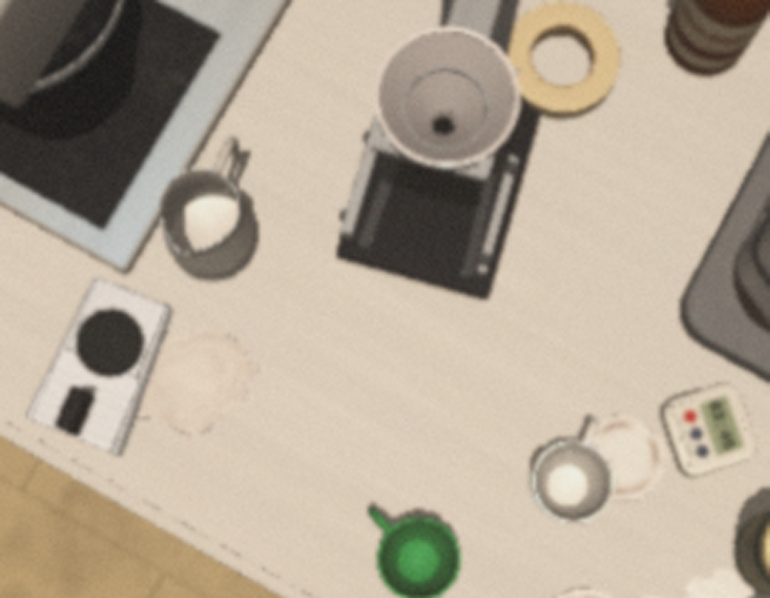

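```bash
cat > m.py <<'E'
from h import *
def fr(a): return np.array(a,float)/2.85+[175,120]
def quad(mask,eps=0.04):
    cs,_=cv2.findContours(mask.astype(np.uint8),cv2.RETR_EXTERNAL,cv2.CHAIN_APPROX_NONE); c=max(cs,key=cv2.contourArea)
    return c
def line(c,a,b,m=0.12):
    a,b=np.array(a),np.array(b); L=np.linalg.norm(b-a); t=(b-a)/L; n=np.array([-t[1],t[0]]); q=c.reshape(-1,2)-a
    s=q@t; k=(s>m*L)&(s<(1-m)*L)&(abs(q@n)<3.5); f=cv2.fitLine(c.reshape(-1,2)[k].astype(np.float32),cv2.DIST_HUBER,0,.01,.01).ravel(); return f,k.sum()
def inter(f,g): 
    s=np.linalg.solve(np.c_[f[:2],-g[:2]],g[2:]-f[2:]); return f[2:]+s[0]*f[:2]
E
python3 - <<'E'
from m import *
p=cv2.imread("pics/top0.png"); d=np.load("pics/top0.npy")
hsv=cv2.cvtColor(p,cv2.COLOR_BGR2HSV)
S=4; P=cv2.resize(p,None,fx=S,fy=S,interpolation=cv2.INTER_CUBIC)
g=cv2.cvtColor(P,cv2.COLOR_BGR2GRAY); sat=cv2.cvtColor(P,cv2.COLOR_BGR2HSV)[:,:,1]
up=lambda uv:(np.array(uv)+.5)*S-.5
dn=lambda uv:(np.array(uv)+.5)/S-.5
def roi(m,x0,y0,x1,y1):
    r=np.zeros_like(m); r[y0*S:y1*S,x0*S:x1*S]=m[y0*S:y1*S,x0*S:x1*S]; return r
# tray: sat values
for n,uv in dict(tray=(222,225),table=(270,270),pad=(213,240)).items(): print(n,p[uv[1],uv[0]],hsv[uv[1],uv[0]])
# base front edge
m=roi((g<110).astype(np.uint8),285,180,365,235); c=quad(m)
a,b=up(fr((338,257))),up(fr((488,298))); f,k=line(c,a,b,.05)
e=dn(np.array([f[2:]+f[:2]*((q-f[2:])@f[:2]) for q in (a,b)])); w=onplane("top",e,12); print("front",k,w.round(1),np.linalg.norm(w[1]-w[0]),np.degrees(np.arctan2(*(w[0]-w[1])[[1,0]]))-90)
# right side of plate
br=up(fr((488,298))); tr=up(fr((540,115))); f2,k=line(c,br,tr,.05); q=dn(inter(f,f2)); print("corner R",k,onplane("top",q,12).round(1)); e2=onplane("top",dn(np.array([f2[2:],f2[2:]+f2[:2]*100])),12); v=e2[1]-e2[0]; print("side yaw",np.degrees(np.arctan2(v[1],v[0])))
bl=up(fr((338,257))); tl=up(fr((372,130))); f3,k=line(c,bl,tl,.05); print("corner L",k,onplane("top",dn(inter(f,f3)),12).round(1))
# pad, fin
for nm,box,z in(("pad",(198,225,230,254),16),("fin",(192,253,210,275),55)):
    c=quad(roi((g<90).astype(np.uint8),*box)); (x,y),wh,an=cv2.minAreaRect(c); M=cv2.moments(c); ce=dn((M['m10']/M['m00'],M['m01']/M['m00'])); print(nm,ce,wh,onplane("top",ce,z).round(1))
# tray edges
m=roi(((sat<22)|(g<90)).astype(np.uint8),180,215,240,285); c=quad(m); 
C=[up(fr(x)) for x in((97,278),(172,308),(122,455),(28,415))]; fs=[line(c,C[i],C[(i+1)%4],.1) for i in range(4)]; print([k for _,k in fs])
Q=np.array([dn(inter(fs[i-1][0],fs[i][0])) for i in range(4)]); W=onplane("top",Q,8); print("tray FL FR BR BL",Q.round(1),W.round(1))
fm,bm=(W[0]+W[1])/2,(W[2]+W[3])/2; v=fm-bm; print("widths",np.linalg.norm(W[0]-W[1]),np.linalg.norm(W[2]-W[3]),"len",np.linalg.norm(v),"yaw",np.degrees(np.arctan2(v[1],v[0])),"end",bm.round(1),"origin",(bm+v/np.linalg.norm(v)*65).round(1))
# depth: rails & spout & cup
vv,uu=np.mgrid[0:480,0:640]; pt=depthpt("top",np.c_[uu.ravel(),vv.ravel()],d.ravel()).reshape(480,640,3)
s=pt[262:300,350:395].reshape(-1,3); r=s[(s[:,2]>46)&(s[:,2]<60)]; print("cup rim",len(r),(r.max(0)+r.min(0))/2,r.min(0),r.max(0))
s=pt[185:228,290:352].reshape(-1,3); r=s[(s[:,2]>25)&(s[:,2]<42)]; print("rails",len(r)); np.save("rails.npy",r)
E
```

```text
tray [209 218 226] [ 16  19 226]
table [186 206 220] [ 18  39 220]
pad [46 51 57] [14 49 57]
front 189 [[ 602.  -202.3   12. ]
 [ 567.  -317.    12. ]] 119.94583680758872 -16.982148311741852
corner R 162 [[ 567.5 -315.5   12. ]]
side yaw -17.081754693651213
corner L 7 [[634.8 -95.5  12. ]]
pad [213.06349447 239.81595119] (89.0, 88.0) [[537.5 -25.4  16. ]]
fin [200.99582228 263.52528736] (33.73418426513672, 64.46511840820312) [[481.2  -6.3  55. ]]Traceback (most recent call last):
  File "<stdin>", line 24, in <module>
  File "m.py", line 8, in line
    s=q@t; k=(s>m*L)&(s<(1-m)*L)&(abs(q@n)<3.5); f=cv2.fitLine(c.reshape(-1,2)[k].astype(np.float32),cv2.DIST_HUBER,0,.01,.01).ravel(); return f,k.sum()
                                                   ~~~~~~~~~~~^^^^^^^^^^^^^^^^^^^^^^^^^^^^^^^^^^^^^^^^^^^^^^^^^^^^^^^^^^^^^^^^
cv2.error: OpenCV(4.12.0) /io/opencv/modules/imgproc/src/linefit.cpp:50: error: (-215:Assertion failed) count > 0 in function 'fitLine2D_wods'
```

```bash
sed -i 's/<3.5)/<tol)/; s/m=0.12):/m=0.12,tol=3.5):/' m.py; python3 - <<'E'
from m import *
p=cv2.imread("pics/top0.png"); d=np.load("pics/top0.npy"); S=4
P=cv2.resize(p,None,fx=S,fy=S,interpolation=cv2.INTER_CUBIC); P=cv2.GaussianBlur(P,(0,0),3)
g=cv2.cvtColor(P,cv2.COLOR_BGR2GRAY); sat=cv2.cvtColor(P,cv2.COLOR_BGR2HSV)[:,:,1]
up=lambda uv:(np.array(uv)+.5)*S-.5
dn=lambda uv:(np.array(uv)+.5)/S-.5
def roi(m,x0,y0,x1,y1):
    r=np.zeros_like(m); r[y0*S:y1*S,x0*S:x1*S]=m[y0*S:y1*S,x0*S:x1*S]; return r
m=roi(((sat<29)|(g<110)).astype(np.uint8),180,215,240,285); c=quad(m)
cv2.drawContours(P,[c],-1,(0,0,255),1); cv2.imwrite("pics/dbg.png",P[200*S:290*S,175*S:260*S])
C=[up(fr(x)) for x in((97,278),(172,308),(122,455),(28,415))]; fs=[line(c,C[i],C[(i+1)%4],.1,9) for i in range(4)]; print([int(k) for _,k in fs])
Q=np.array([dn(inter(fs[i-1][0],fs[i][0])) for i in range(4)]); W=onplane("top",Q,7)
print(W.round(1).tolist()); fm,bm=(W[0]+W[1])/2,(W[2]+W[3])/2; v=fm-bm
a=[np.degrees(np.arctan2(*(W[i]-W[j])[[1,0]])) for i,j in((0,3),(1,2))]; print("side yaws",a,"end yaws",[np.degrees(np.arctan2(*(W[i]-W[j])[[1,0]]))-90 for i,j in((0,1),(3,2))])
print("widths",np.linalg.norm(W[0]-W[1]),np.linalg.norm(W[2]-W[3]),"len",np.linalg.norm(v),"yaw",np.degrees(np.arctan2(v[1],v[0])),"origin",(bm+v/np.linalg.norm(v)*65).round(1))
vv,uu=np.mgrid[0:480,0:640]; pt=depthpt("top",np.c_[uu.ravel(),vv.ravel()],d.ravel()).reshape(480,640,3)
s=pt[262:300,350:395].reshape(-1,3); r=s[(s[:,2]>46)&(s[:,2]<60)]; print("cup rim",len(r),((r.max(0)+r.min(0))/2).round(),r.min(0).round(),r.max(0).round())
# cup dark/bright ear pixels: height 15..54 points outside rim
ce=((r.max(0)+r.min(0))/2)[:2]; k=(s[:,2]>12)&(np.hypot(*(s[:,:2]-ce).T)>34)&(np.hypot(*(s[:,:2]-ce).T)<60); print("ear",k.sum(),s[k].mean(0).round(),s[k].round()[:12].tolist())
s=pt[185:228,290:352].reshape(-1,3); r=s[(s[:,2]>22)&(s[:,2]<40)]; t=np.radians(-17); q=(r[:,:2]-[638.2,-272.3])@np.array([[np.cos(t),-np.sin(t)],[np.sin(t),np.cos(t)]])
for lo,hi in((-80,0),(0,80)): k=(q[:,1]>lo)&(q[:,1]<hi); print("rail",k.sum(),q[k].min(0).round(),q[k].max(0).round(),q[k].mean(0).round(1))
E
```

```text
[86, 172, 119, 157]
[[589.7, -13.4, 7.0], [565.4, -70.2, 7.0], [452.7, -30.9, 7.0], [483.3, 40.2, 7.0]]
side yaws [np.float64(-26.71259383394492), np.float64(-19.19033728377157)] end yaws [np.float64(-23.21003842483607), np.float64(-23.26657732946427)]
widths 61.72352915726438 77.37298187424048 len 119.0238995741456 yaw -22.94914003152255 origin [527.8 -20.7   7. ]
cup rim 130 [ 434. -374.   53.] [ 401. -404.   46.] [ 467. -344.   60.]
ear 54 [ 423. -380.   46.] [[473.0, -391.0, 34.0], [472.0, -392.0, 38.0], [472.0, -394.0, 38.0], [470.0, -390.0, 39.0], [470.0, -392.0, 41.0], [470.0, -394.0, 44.0], [470.0, -390.0, 23.0], [468.0, -389.0, 44.0], [467.0, -391.0, 47.0], [468.0, -394.0, 43.0], [465.0, -389.0, 45.0], [466.0, -391.0, 44.0]]
rail 270 [-44. -56.] [ 31. -34.] [ -7.3 -45.4]
rail 206 [-44.  32.] [ 7. 64.] [-19.4  46.8]
```

View pics/dbg.png

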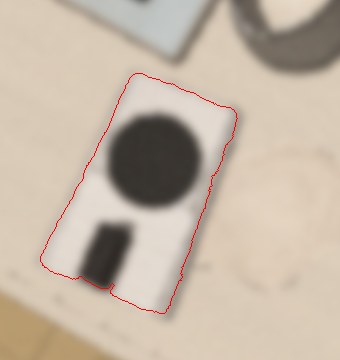

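Emit:
drive_tool:
  rows:
    - {"x":0.02,"y":0.05,"wz":-4.4}
    - {"x":0.02,"y":0.05,"wz":-4.4}
    - {"x":0.02,"y":0.05,"wz":-4.4}
    - {"x":0.02,"y":0.05,"wz":-4.4}
    - {"x":0.02,"y":0.05,"wz":-4.4}
    - {"x":0.02,"y":0.05,"wz":-4.4}
    - {"x":0.02,"y":0.05,"wz":-4.4}
    - {"x":0.02,"y":0.05,"wz":-4.4}
    - {"x":0.02,"y":0.05,"wz":-4.4}
    - {"x":0.02,"y":0.05,"wz":-4.4}

```text
invalid input at $.rows[0]: expected keys x, y, z, wx, wy, wz, claw
```

Emit:
drive_tool:
  rows:
    - {"x":0.02,"y":0.05,"z":0,"wx":0,"wy":0,"wz":-4.4,"claw":100}
    - {"x":0.02,"y":0.05,"z":0,"wx":0,"wy":0,"wz":-4.4,"claw":100}
    - {"x":0.02,"y":0.05,"z":0,"wx":0,"wy":0,"wz":-4.4,"claw":100}
    - {"x":0.02,"y":0.05,"z":0,"wx":0,"wy":0,"wz":-4.4,"claw":100}
    - {"x":0.02,"y":0.05,"z":0,"wx":0,"wy":0,"wz":-4.4,"claw":100}
    - {"x":0.02,"y":0.05,"z":0,"wx":0,"wy":0,"wz":-4.4,"claw":100}
    - {"x":0.02,"y":0.05,"z":0,"wx":0,"wy":0,"wz":-4.4,"claw":100}
    - {"x":0.02,"y":0.05,"z":0,"wx":0,"wy":0,"wz":-4.4,"claw":100}
    - {"x":0.02,"y":0.05,"z":0,"wx":0,"wy":0,"wz":-4.4,"claw":100}
    - {"x":0.02,"y":0.05,"z":0,"wx":0,"wy":0,"wz":-4.4,"claw":100}
  grip_force: 50

```text
time_s: 1.35
ee_pos: [423.8, -69.6, 206.6]
tool_rot: [-3.065, 0.675, 0.003]
force: [0.9, -0.1, -0.2]
finger_gap: 1.004
```

Emit:
drive_tool:
  rows:
    - {"x":0.032,"y":0.032,"z":-0.03,"wx":-3.9,"wy":-9.2,"wz":0,"claw":60}
    - {"x":0.033,"y":0.033,"z":-0.03,"wx":-3.9,"wy":-9.2,"wz":1.8,"claw":60}
    - {"x":0,"y":0,"z":-0.03,"wx":0,"wy":0,"wz":0,"claw":60}
    - {"x":0,"y":0,"z":0,"wx":0,"wy":0,"wz":0,"claw":60}

```text
time_s: 1.85
ee_pos: [479.1, -17.1, 124.3]
tool_rot: [2.98, -0.624, 0.444]
force: [0.1, -0.8, -0.2]
finger_gap: 0.598
```

```bash
cat >> h.py <<'E'
def pose():
    s=bot.read_state(); M=R.from_rotvec(s["tool_rot"]).as_matrix(); p=s["ee_pos"]
    print("t",round(s["time_s"],2),"tcp",p.round(1),"pinch",(p-bot.pinch_z*M[:,2]).round(1),"x",M[:,0].round(3),"y",M[:,1].round(3),"z",M[:,2].round(3),"F",s["force"].round(1),"gap",round(s["finger_gap"],3)); return p,M
E
python3 -c "
from h import *
p,M=pose(); print('yaw of y-axis',np.degrees(np.arctan2(M[1,1],M[0,1])), np.array(bot.read_state()['joint_positions']).round(2))"
```

```text
t 1.85 tcp [479.1 -17.1 124.3] pinch [474.1 -14.8 142.1] x [ 0.876 -0.383  0.292] y [-0.401 -0.916  0.004] z [ 0.266 -0.121 -0.956] F [ 0.1 -0.8 -0.2] gap 0.598
yaw of y-axis -113.67096097246224 [-0.    0.19 -0.24  2.25  0.47  0.52 -2.61]
```

Emit:
drive_tool:
  rows:
    - {"x":0,"y":0,"z":0,"wx":-2.8,"wy":1.3,"wz":10.1,"claw":60}
    - {"x":0,"y":0,"z":0,"wx":-2.8,"wy":1.3,"wz":10.1,"claw":60}
    - {"x":0,"y":0,"z":0,"wx":-2.8,"wy":1.3,"wz":10.1,"claw":60}
    - {"x":0,"y":0,"z":0,"wx":-2.8,"wy":1.3,"wz":10.1,"claw":60}
    - {"x":0,"y":0,"z":0,"wx":-2.8,"wy":1.3,"wz":10.1,"claw":60}
    - {"x":0,"y":0,"z":0,"wx":-2.8,"wy":1.3,"wz":10.1,"claw":60}
    - {"x":0,"y":0,"z":0,"wx":-2.8,"wy":1.3,"wz":10.1,"claw":60}
    - {"x":0,"y":0,"z":0,"wx":-2.8,"wy":1.3,"wz":10.1,"claw":60}
    - {"x":0,"y":0,"z":0,"wx":-2.8,"wy":1.3,"wz":10.1,"claw":60}
    - {"x":0,"y":0,"z":0,"wx":-2.8,"wy":1.3,"wz":10.1,"claw":60}

```text
time_s: 3.1
ee_pos: [485.0, -23.9, 136.8]
tool_rot: [2.127, 1.91, 0.174]
force: [0.8, -0.1, 0.2]
finger_gap: 0.601
```

Emit:
drive_tool:
  rows:
    - {"x":0,"y":0,"z":0,"wx":-2.8,"wy":1.3,"wz":10.1,"claw":60}
    - {"x":0,"y":0,"z":0,"wx":-2.8,"wy":1.3,"wz":10.1,"claw":60}
    - {"x":0,"y":0,"z":0,"wx":-2.8,"wy":1.3,"wz":10.1,"claw":60}
    - {"x":0,"y":0,"z":0,"wx":-2.8,"wy":1.3,"wz":10.1,"claw":60}
    - {"x":0,"y":0,"z":0,"wx":-2.8,"wy":1.3,"wz":10.1,"claw":60}
    - {"x":0,"y":0,"z":0,"wx":-2.8,"wy":1.3,"wz":10.1,"claw":60}
    - {"x":0,"y":0,"z":0,"wx":-2.8,"wy":1.3,"wz":10.1,"claw":60}

```text
time_s: 3.98
ee_pos: [488.9, -30.7, 146.4]
tool_rot: [0.516, 2.795, -0.102]
force: [-0.5, -0.5, -0.6]
finger_gap: 0.603
```

```bash
cat >> h.py <<'E'
def aim(pinch,yaw,lean,flip=True):
    "deltas to bring the pinch there, tool leaning back from dir yaw"
    p,M=pose(); t,l=np.radians([yaw,lean]); d=np.array([np.cos(t),np.sin(t),0]); z=d*np.sin(l)-[0,0,np.cos(l)]
    y=np.array([-np.sin(t),np.cos(t),0])*(1 if flip else -1); G=np.c_[np.cross(y,z),y,z]
    print("shift m",((np.array(pinch)+bot.pinch_z*z-p)/1000).round(4),"turn deg",np.degrees(R.from_matrix(G@M.T).as_rotvec()).round(1),"q",np.array(bot.read_state()['joint_positions']).round(2))
E
python3 -c "
from h import *
aim((483.2,-2.3,43),-23,20)"
```

```text
t 3.98 tcp [488.9 -30.7 146.4] pinch [483.8 -28.5 164.2] x [-0.892  0.338 -0.301] y [ 0.359  0.933 -0.016] z [ 0.275 -0.122 -0.954] F [-0.5 -0.5 -0.6] gap 0.603
shift m [ 0.0002  0.0259 -0.121 ] turn deg [-0.1 -2.6 -1.9] q [ 0.55  0.25 -0.84  2.18  0.64  0.65  0.46]
```

Emit:
drive_tool:
  rows:
    - {"x":0,"y":0.026,"z":-0.03,"wx":0,"wy":-2.6,"wz":-1.9,"claw":60}
    - {"x":0,"y":0,"z":-0.03,"wx":0,"wy":0,"wz":0,"claw":60}
    - {"x":0,"y":0,"z":0,"wx":0,"wy":0,"wz":0,"claw":60}

```text
time_s: 4.35
ee_pos: [492.4, -13.4, 92.4]
tool_rot: [0.549, 2.742, -0.108]
force: [0.1, 0.9, -0.2]
finger_gap: 0.6
```

```bash
python3 -c "
from h import *
aim((483.2,-2.3,43),-23,20)"
```

```text
t 4.35 tcp [492.4 -13.4  92.4] pinch [486.5 -10.8 109.9] x [-0.867  0.36  -0.344] y [ 0.386  0.922 -0.007] z [ 0.315 -0.139 -0.939] F [ 0.1  0.9 -0.2] gap 0.6
shift m [-0.0033  0.0086 -0.0669] turn deg [ 0.4 -0.1 -0.3] q [ 0.34  0.32 -0.7   2.27  0.96  0.54  0.05]
```

Emit:
drive_tool:
  rows:
    - {"x":-0.003,"y":0.009,"z":0,"wx":0.4,"wy":0,"wz":0,"claw":60}
    - {"x":0,"y":0,"z":-0.03,"wx":0,"wy":0,"wz":0,"claw":60}
    - {"x":0,"y":0,"z":-0.028,"wx":0,"wy":0,"wz":0,"claw":60}
    - {"x":0,"y":0,"z":0,"wx":0,"wy":0,"wz":0,"claw":60}

```text
time_s: 4.85
ee_pos: [494.3, -4.0, 40.0]
tool_rot: [0.558, 2.732, -0.096]
force: [-0.3, -0.3, 0.1]
finger_gap: 0.598
```

```bash
python3 -c "
from h import *
snap('top','top1');snap('side','side1')
a=cv2.imread('pics/top1.png')[190:300,150:270];b=cv2.imread('pics/side1.png')[270:400,250:400]
cv2.imwrite('pics/c2.png',np.hstack([cv2.resize(a,(380,348),interpolation=3),cv2.resize(b,(400,348),interpolation=3)]))
aim((483.2,-2.3,43),-23,20)"
```

```text
t 4.95 tcp [495.3  -3.8  41.4] pinch [489.2  -1.3  58.9] x [-0.86   0.368 -0.352] y [0.392 0.92  0.005] z [ 0.326 -0.134 -0.936] F [ 0.4 -0.7  0.5] gap 0.598
shift m [-0.0062 -0.001  -0.016 ] turn deg [-0.   0.7  0.1] q [ 0.2   0.42 -0.58  2.33  1.26  0.48 -0.29]
```

View pics/c2.png

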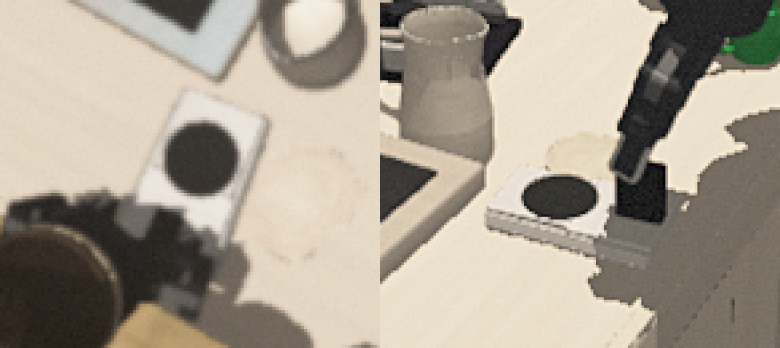

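The view shows the fingers straddling the fin (side crop about (635,165)), a little forward of it. I'll move back and down, then close.

Emit:
drive_tool:
  rows:
    - {"x":-0.008,"y":0,"z":-0.015,"wx":0,"wy":0,"wz":0,"claw":60}
    - {"x":0,"y":0,"z":0,"wx":0,"wy":0,"wz":0,"claw":0}
    - {"x":0,"y":0,"z":0,"wx":0,"wy":0,"wz":0,"claw":0}
    - {"x":0,"y":0,"z":0,"wx":0,"wy":0,"wz":0,"claw":0}
    - {"x":0,"y":0,"z":0,"wx":0,"wy":0,"wz":0,"claw":0}
    - {"x":0,"y":0,"z":0,"wx":0,"wy":0,"wz":0,"claw":0}
  grip_force: 70

```text
time_s: 5.7
ee_pos: [491.2, -4.2, 32.1]
tool_rot: [0.561, 2.721, -0.093]
force: [-0.0, -0.2, -1.6]
finger_gap: 0.128
```

```bash
python3 -c "
from h import *
pose()"
```

```text
t 5.7 tcp [491.2  -4.2  32.1] pinch [485.   -1.7  49.6] x [-0.856  0.371 -0.36 ] y [0.394 0.919 0.008] z [ 0.333 -0.135 -0.933] F [-0.  -0.2 -1.6] gap 0.128
```

Emit:
drive_tool:
  rows:
    - {"x":0,"y":0,"z":0,"wx":0,"wy":0,"wz":0,"claw":35}
    - {"x":-0.002,"y":0,"z":-0.009,"wx":0,"wy":0,"wz":0,"claw":35}
    - {"x":0,"y":0,"z":-0.003,"wx":0,"wy":0,"wz":0,"claw":35}
    - {"x":0,"y":0,"z":0,"wx":0,"wy":0,"wz":0,"claw":0}
    - {"x":0,"y":0,"z":0,"wx":0,"wy":0,"wz":0,"claw":0}
    - {"x":0,"y":0,"z":0,"wx":0,"wy":0,"wz":0,"claw":0}
    - {"x":0,"y":0,"z":0,"wx":0,"wy":0,"wz":0,"claw":0}
  grip_force: 70

```text
time_s: 6.58
ee_pos: [490.1, -4.0, 20.7]
tool_rot: [0.561, 2.72, -0.093]
force: [0.5, 0.0, -1.7]
finger_gap: 0.143
```

```bash
python3 -c "
from h import *
pose()"
```

```text
t 6.58 tcp [490.1  -4.   20.7] pinch [483.9  -1.5  38.2] x [-0.856  0.37  -0.361] y [0.394 0.919 0.008] z [ 0.335 -0.135 -0.933] F [ 0.5  0.  -1.7] gap 0.143
```

Emit:
drive_tool:
  rows:
    - {"x":0,"y":0,"z":0.02,"wx":0,"wy":0,"wz":0,"claw":0}
    - {"x":-0.01,"y":0,"z":0.025,"wx":0,"wy":0,"wz":0,"claw":0}
    - {"x":-0.025,"y":-0.01,"z":0.015,"wx":0,"wy":0,"wz":0,"claw":0}
    - {"x":-0.025,"y":-0.03,"z":0,"wx":0,"wy":0,"wz":1,"claw":0}
    - {"x":0,"y":-0.04,"z":0,"wx":0,"wy":0,"wz":1,"claw":0}
    - {"x":0,"y":-0.04,"z":0,"wx":0,"wy":0,"wz":1,"claw":0}
    - {"x":0,"y":-0.04,"z":0,"wx":0,"wy":0,"wz":1,"claw":0}
    - {"x":0,"y":-0.04,"z":0,"wx":0,"wy":0,"wz":1,"claw":0}
    - {"x":0.01,"y":-0.02,"z":0,"wx":0,"wy":0,"wz":1,"claw":0}
    - {"x":0,"y":0,"z":0,"wx":0,"wy":0,"wz":0,"claw":0}

```text
time_s: 7.82
ee_pos: [435.3, -229.9, 81.4]
tool_rot: [0.41, 2.747, -0.065]
force: [0.3, 0.8, -3.4]
finger_gap: 0.144
```

```bash
cat >> h.py <<'E'
SO=np.array([638.2,-272.3,0]); SY=-17.0
def stand(P,o=None): 
    t=np.radians(SY); c,s=np.cos(t),np.sin(t); return (np.array(P,float)-(SO if o is None else o))@np.array([[c,-s,0],[s,c,0],[0,0,1]])
def world(P):
    t=np.radians(SY); c,s=np.cos(t),np.sin(t); return SO+np.array([[c,-s,0],[s,c,0],[0,0,1]])@np.array(P,float)
E
python3 - <<'E'
from h import *
aim(world((-172,0,90)),-17,20)
snap('top','top2');p,M=pose();pin=p-18.7*M[:,2];print("pinch in stand",stand(pin).round(1))
a=cv2.imread('pics/top2.png')[170:270,250:370];cv2.imwrite('pics/c3.png',cv2.resize(a,None,fx=5,fy=5,interpolation=3))
E
```

```text
t 7.83 tcp [ 435.3 -229.9   81.4] pinch [ 428.8 -228.1   98.8] x [-0.893  0.274 -0.358] y [0.29  0.957 0.008] z [ 0.345 -0.097 -0.934] F [ 0.3  0.8 -3.4] gap 0.144
shift m [ 0.0445  0.006  -0.009 ] turn deg [-0.1  1.1 -0.1] q [ 1.03  0.34 -0.72  2.32  0.77  0.27  0.93]
t 7.88 tcp [ 434.6 -228.9   81.1] pinch [ 428.1 -227.1   98.6] x [-0.893  0.273 -0.357] y [0.29  0.957 0.007] z [ 0.344 -0.097 -0.934] F [-0.6 -0.6 -2.8] gap 0.138
pinch in stand [-214.1  -18.2   98.6]
```

View pics/c3.png

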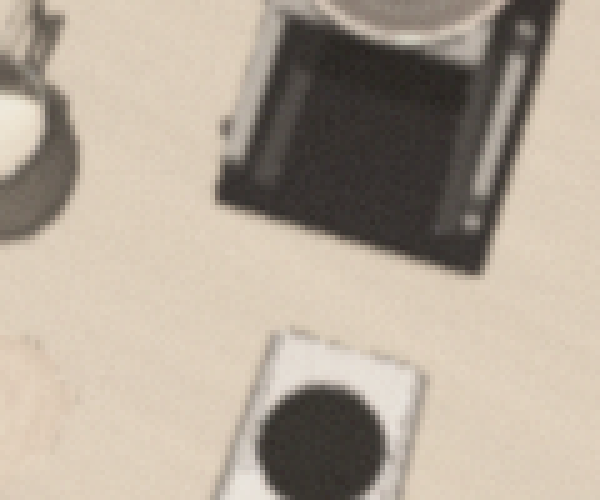

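```bash
python3 - <<'E'
from m import *
p=cv2.imread("pics/top2.png"); S=4
P=cv2.GaussianBlur(cv2.resize(p,None,fx=S,fy=S,interpolation=cv2.INTER_CUBIC),(0,0),2); g=cv2.cvtColor(P,cv2.COLOR_BGR2GRAY)
r=np.zeros_like(g); r[245*S:273*S,298*S:331*S]=(g<110)[245*S:273*S,298*S:331*S]; 
c=quad(r); M=cv2.moments(c); ce=(np.array([M['m10'],M['m01']])/M['m00']+.5)/S-.5; w=onplane("top",ce,76.4); print("pad",ce,cv2.minAreaRect(c)[1],w.round(1),"stand",stand(w[0]).round(1))
tp,Mr=434.6,None
pin=np.array([428.1,-227.1]); y=np.array([.29,.957]); d=np.array([.957,-.29]); print("pad rel pinch: along",(w[0,:2]-pin)@d,"lat",(w[0,:2]-pin)@y,"(expect 58.7,0)")
# scan rails across in stand y at z=34
for sx in(-40,-30,-20,-10):
    ys=np.arange(-66,67,2.); uv=proj("top",np.array([world((sx,yy,34)) for yy in ys])); v=cv2.remap(cv2.cvtColor(p,cv2.COLOR_BGR2GRAY),uv[:,0].astype(np.float32),uv[:,1].astype(np.float32),cv2.INTER_LINEAR).ravel(); print(sx,' '.join(map(str,v)))
E
```

```text
pad [313.81541582 259.1263579 ] (96.16651916503906, 97.58073425292969) [[ 484.9 -244.5   76.4]] stand [-154.7  -18.3   76.4]
pad rel pinch: along 59.44914676979235 lat -0.1987676561773848 (expect 58.7,0)
-40 203 178 118 65 59 83 105 113 103 82 72 78 76 77 67 59 53 51 50 50 50 50 52 52 52 52 50 50 53 52 52 53 52 53 54 55 53 52 51 52 51 53 54 51 51 55 52 51 53 59 69 79 82 81 76 69 60 61 81 101 110 118 135 163 195 203 204
-30 202 175 110 72 61 70 79 82 83 78 74 76 77 75 69 59 51 50 52 50 51 52 49 50 51 49 50 53 52 53 51 49 51 51 51 51 51 50 49 50 52 53 52 50 52 53 50 52 53 57 66 74 77 80 76 63 59 69 104 148 174 179 166 138 146 177 201
-20 200 162 109 70 71 109 153 169 157 116 83 75 78 78 71 60 50 54 51 52 53 52 51 50 51 54 51 51 51 51 52 51 51 50 48 50 51 52 52 52 53 51 51 51 50 51 51 53 56 58 67 76 78 77 70 60 55 65 103 154 178 179 176 175 187 200 204
-10 199 168 115 71 68 105 152 168 155 118 85 74 76 74 72 63 53 51 51 51 53 52 50 47 54 51 50 49 50 51 52 49 49 51 52 54 53 52 52 49 50 54 52 48 49 51 52 53 52 59 71 78 78 76 69 59 55 62 101 148 174 179 180 186 199 205 209
```

```bash
python3 - <<'E'
from h import *
aim(world((-172,-1.2,60)),-17,21)
E
```

```text
t 7.88 tcp [ 434.6 -228.9   81.1] pinch [ 428.1 -227.1   98.6] x [-0.893  0.273 -0.357] y [0.29  0.957 0.007] z [ 0.344 -0.097 -0.934] F [-0.6 -0.6 -2.8] gap 0.138
shift m [ 0.0452  0.0038 -0.0385] turn deg [-0.4  0.  -0.2] q [ 1.02  0.33 -0.72  2.32  0.77  0.27  0.93]
```

Emit:
drive_tool:
  rows:
    - {"x":0.02,"y":0.002,"z":-0.015,"wx":0,"wy":0,"wz":0,"claw":0}
    - {"x":0.02,"y":0.002,"z":-0.015,"wx":0,"wy":0,"wz":0,"claw":0}
    - {"x":0.005,"y":0,"z":-0.01,"wx":0,"wy":0,"wz":0,"claw":0}
    - {"x":0,"y":0,"z":0,"wx":0,"wy":0,"wz":0,"claw":0}

```text
time_s: 8.38
ee_pos: [478.3, -221.0, 39.2]
tool_rot: [0.405, 2.753, -0.064]
force: [0.1, 0.3, -3.0]
finger_gap: 0.142
```

```bash
python3 - <<'E'
from h import *
aim(world((-172,-1.2,52)),-17,21)
E
```

```text
t 8.38 tcp [ 478.3 -221.    39.2] pinch [ 471.9 -219.2   56.7] x [-0.895  0.271 -0.354] y [0.287 0.958 0.007] z [ 0.341 -0.095 -0.935] F [ 0.1  0.3 -3. ] gap 0.142
shift m [ 0.0015 -0.0041 -0.0047] turn deg [-0.5 -0.2 -0.3] q [ 0.7   0.42 -0.44  2.3   1.01  0.18  0.63]
```

Emit:
drive_tool:
  rows:
    - {"x":0.002,"y":-0.004,"z":-0.003,"wx":-0.5,"wy":0,"wz":-0.3,"claw":0}
    - {"x":0.01,"y":-0.003,"z":0,"wx":0,"wy":0,"wz":0,"claw":0}
    - {"x":0,"y":0,"z":0,"wx":0,"wy":0,"wz":0,"claw":0}

```text
time_s: 8.75
ee_pos: [490.3, -226.0, 37.1]
tool_rot: [0.405, 2.751, -0.077]
force: [0.2, -0.6, -2.9]
finger_gap: 0.144
```

```bash
python3 - <<'E'
from h import *
aim(world((-127,-1.2,52)),-17,21)
snap('side','side3');snap('top','top3')
a=cv2.imread('pics/side3.png')[190:340,180:330];b=cv2.imread('pics/top3.png')[170:270,270:370]
cv2.imwrite('pics/c4.png',np.hstack([cv2.resize(a,(400,400),interpolation=3),cv2.resize(b,(400,400),interpolation=3)]))
E
```

```text
t 8.75 tcp [ 490.3 -226.    37.1] pinch [ 484.  -224.1   54.6] x [-0.895  0.269 -0.356] y [ 0.289  0.957 -0.002] z [ 0.34  -0.104 -0.935] F [ 0.2 -0.6 -2.9] gap 0.144
shift m [ 0.0325 -0.0123 -0.0026] turn deg [ 0.  -0.2 -0.2] q [ 0.69  0.44 -0.43  2.27  1.03  0.19  0.61]
```

View pics/c4.png

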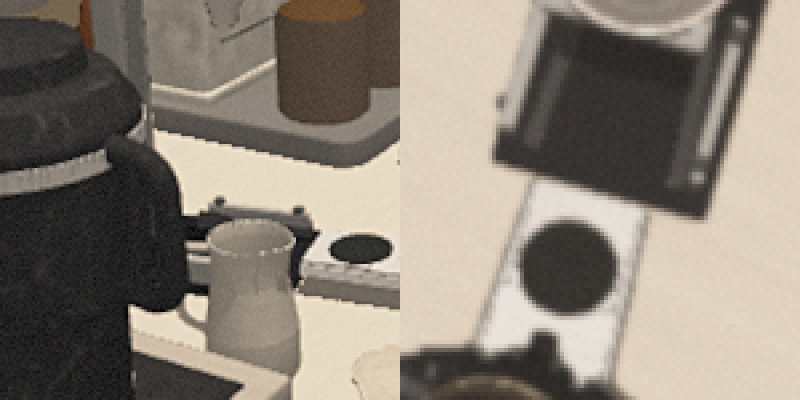

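```bash
python3 - <<'E'
from m import *
p=cv2.imread("pics/top3.png"); S=4
P=cv2.GaussianBlur(cv2.resize(p,None,fx=S,fy=S,interpolation=cv2.INTER_CUBIC),(0,0),2); g=cv2.cvtColor(P,cv2.COLOR_BGR2GRAY)
r=np.zeros_like(g); x0,x1,y0,y1=297,327,222,251; r[y0*S:y1*S,x0*S:x1*S]=(g<110)[y0*S:y1*S,x0*S:x1*S]
n,lab,st,cc=cv2.connectedComponentsWithStats(r); i=1+np.argmin(abs(st[1:,4]-8500)); print(st[1:,4])
ce=(cc[i]+.5)/S-.5; w=onplane("top",ce,32)[0]; print("pad",ce,stand(w).round(1))
gg=cv2.cvtColor(p,cv2.COLOR_BGR2GRAY)
def scan(sx,z,lo,hi,st=1.):
    ys=np.arange(lo,hi,st); uv=proj("top",np.array([world((sx,yy,z)) for yy in ys])).astype(np.float32); return ys,cv2.remap(gg,uv[:,:1],uv[:,1:],cv2.INTER_LINEAR).ravel().astype(float)
for sx,z in((-50,12),(-53,12)):
    ys,v=scan(sx,z,-72,72,.5); print("plate",sx,[ys[k] for k in np.where(np.diff((v<130).astype(int)))[0]])
hsvs=cv2.cvtColor(p,cv2.COLOR_BGR2HSV)
for sx in(-75,-85,-95):
    ys,v=scan(sx,28.5,-46,47,2.); print(sx,v.astype(int).tolist())
E
```

```text
[6897]
pad [311.51292229 236.54445774] [-104.     1.3   32. ]
plate -50 [np.float64(-63.0), np.float64(59.5)]
plate -53 [np.float64(-62.0), np.float64(58.5)]
-75 [212, 212, 212, 212, 209, 199, 168, 158, 184, 201, 215, 223, 223, 222, 225, 223, 225, 224, 221, 219, 218, 210, 201, 196, 200, 198, 199, 206, 216, 217, 219, 220, 222, 224, 222, 222, 223, 221, 210, 193, 179, 195, 210, 213, 214, 213, 213]
-85 [213, 213, 214, 214, 211, 196, 174, 168, 191, 203, 218, 223, 217, 192, 150, 106, 71, 57, 52, 54, 53, 53, 54, 53, 51, 51, 53, 54, 52, 53, 57, 69, 93, 133, 180, 210, 219, 217, 202, 184, 170, 178, 200, 210, 213, 212, 211]
-95 [215, 215, 215, 215, 211, 190, 170, 179, 197, 202, 191, 138, 75, 56, 53, 52, 52, 53, 53, 54, 54, 52, 49, 50, 51, 52, 53, 52, 51, 53, 51, 54, 52, 53, 58, 77, 122, 172, 182, 189, 176, 178, 196, 208, 210, 211, 212]
```

```bash
sed -i 's/^SO=.*/SO=np.array([637.7,-273.9,0]); SY=-17.0/; s/(SO=np/SO=np/' h.py; grep -n "^SO" h.py; python3 - <<'E'
from h import *
p,M=pose(); print(stand(p-18.7*M[:,2]).round(1)); aim(world((-162,-0.2,52)),-17,21)
E
```

```text
26:SO=np.array([637.7,-273.9,0]); SY=-17.0
t 8.85 tcp [ 489.2 -226.1   36.7] pinch [ 482.9 -224.1   54.2] x [-0.895  0.27  -0.355] y [ 0.289  0.957 -0.002] z [ 0.339 -0.104 -0.935] F [-0.   0.3 -2.9] gap 0.141
[-162.6    2.3   54.2]
t 8.85 tcp [ 489.2 -226.1   36.7] pinch [ 482.9 -224.1   54.2] x [-0.895  0.27  -0.355] y [ 0.289  0.957 -0.002] z [ 0.339 -0.104 -0.935] F [-0.   0.3 -2.9] gap 0.141
shift m [-0.0001 -0.0026 -0.0022] turn deg [ 0.  -0.2 -0.2] q [ 0.69  0.44 -0.42  2.27  1.03  0.19  0.61]
```

Emit:
drive_tool:
  rows:
    - {"x":-0.001,"y":-0.003,"z":0,"wx":0,"wy":0,"wz":-0.2,"claw":0}
    - {"x":0.01,"y":-0.003,"z":0,"wx":0,"wy":0,"wz":0,"claw":0}
    - {"x":0.01,"y":-0.003,"z":0,"wx":0,"wy":0,"wz":0,"claw":0}
    - {"x":0.01,"y":-0.003,"z":0,"wx":0,"wy":0,"wz":0,"claw":0}
    - {"x":0,"y":0,"z":0,"wx":0,"wy":0,"wz":0,"claw":0}

```text
time_s: 9.48
ee_pos: [520.4, -239.6, 37.1]
tool_rot: [0.414, 2.751, -0.078]
force: [-0.3, 0.8, -3.1]
finger_gap: 0.143
```

```bash
python3 - <<'E'
from h import *
p,M=pose(); print(stand(p-18.7*M[:,2]).round(1)); aim(world((-122,-0.2,51)),-17,21)
E
```

```text
t 9.47 tcp [ 520.4 -239.6   37.1] pinch [ 514.  -237.6   54.5] x [-0.894  0.275 -0.355] y [ 0.294  0.956 -0.001] z [ 0.339 -0.106 -0.935] F [-0.3  0.8 -3.1] gap 0.143
[-128.9   -1.5   54.5]
t 9.47 tcp [ 520.4 -239.6   37.1] pinch [ 514.  -237.6   54.5] x [-0.894  0.275 -0.355] y [ 0.294  0.956 -0.001] z [ 0.339 -0.106 -0.935] F [-0.3  0.8 -3.1] gap 0.143
shift m [ 0.007  -0.0008 -0.0035] turn deg [ 0.  -0.2  0.1] q [ 0.73  0.48 -0.48  2.19  0.97  0.25  0.68]
```

Emit:
drive_tool:
  rows:
    - {"x":0.0005,"y":0.0015,"z":-0.002,"wx":0,"wy":0,"wz":0,"claw":0}
    - {"x":0,"y":0,"z":-0.002,"wx":0,"wy":0,"wz":0,"claw":0}
    - {"x":0,"y":0,"z":0,"wx":0,"wy":0,"wz":0,"claw":0}

```text
time_s: 9.85
ee_pos: [520.7, -237.9, 32.8]
tool_rot: [0.414, 2.751, -0.078]
force: [-1.0, -0.9, 0.7]
finger_gap: 0.145
```

```bash
python3 - <<'E'
from h import *
p,M=pose(); print(stand(p-18.7*M[:,2]).round(1),bot.read_state()["moment"].round(2)); 
E
```

```text
t 9.85 tcp [ 520.7 -237.9   32.8] pinch [ 514.4 -235.9   50.3] x [-0.894  0.275 -0.355] y [ 0.294  0.956 -0.001] z [ 0.339 -0.106 -0.935] F [-1.  -0.9  0.7] gap 0.145
[-129.1    0.3   50.3] [ 0.07  0.28 -0.09]
```

Emit:
drive_tool:
  rows:
    - {"x":0.007,"y":-0.002,"z":0.0003,"wx":0,"wy":0,"wz":0,"claw":0}
    - {"x":0.007,"y":-0.002,"z":0,"wx":0,"wy":0,"wz":0,"claw":0}
    - {"x":0.007,"y":-0.002,"z":0,"wx":0,"wy":0,"wz":0,"claw":0}
    - {"x":0,"y":0,"z":0,"wx":0,"wy":0,"wz":0,"claw":0}

```text
time_s: 10.35
ee_pos: [543.6, -244.3, 33.4]
tool_rot: [0.413, 2.75, -0.078]
force: [0.4, -1.0, -2.3]
finger_gap: 0.147
```

```bash
python3 - <<'E'
from h import *
p,M=pose(); print(stand(p-18.7*M[:,2]).round(1),bot.read_state()["moment"].round(2)); 
E
```

```text
t 10.35 tcp [ 543.6 -244.3   33.4] pinch [ 537.2 -242.3   50.8] x [-0.893  0.274 -0.356] y [ 0.294  0.956 -0.001] z [ 0.34  -0.106 -0.935] F [ 0.4 -1.  -2.3] gap 0.147
[-105.3    0.8   50.8] [ 0.18  0.46 -0.02]
```

Emit:
drive_tool:
  rows:
    - {"x":0.006,"y":-0.003,"z":-0.0005,"wx":0,"wy":0,"wz":0,"claw":0}
    - {"x":0.006,"y":-0.002,"z":0,"wx":0,"wy":0,"wz":0,"claw":0}
    - {"x":0.005,"y":-0.0015,"z":0,"wx":0,"wy":0,"wz":0,"claw":0}
    - {"x":0,"y":0,"z":0,"wx":0,"wy":0,"wz":0,"claw":0}

```text
time_s: 10.85
ee_pos: [562.1, -251.3, 33.0]
tool_rot: [0.413, 2.75, -0.078]
force: [1.0, -0.1, -1.9]
finger_gap: 0.143
```

```bash
python3 - <<'E'
from h import *
p,M=pose(); print(stand(p-18.7*M[:,2]).round(1),bot.read_state()["moment"].round(2)); 
E
```

```text
t 10.85 tcp [ 562.1 -251.3   33. ] pinch [ 555.7 -249.4   50.5] x [-0.893  0.274 -0.356] y [ 0.294  0.956 -0.001] z [ 0.34  -0.106 -0.934] F [ 1.  -0.1 -1.9] gap 0.143
[-85.6  -0.5  50.5] [0.14 0.24 0.03]
```

Emit:
drive_tool:
  rows:
    - {"x":0,"y":0,"z":0,"wx":0,"wy":0,"wz":0,"claw":40}
    - {"x":0,"y":0,"z":0,"wx":0,"wy":0,"wz":0,"claw":40}
    - {"x":0,"y":0,"z":0.02,"wx":0,"wy":0,"wz":0,"claw":40}
    - {"x":-0.01,"y":0.003,"z":0.03,"wx":0,"wy":0,"wz":0,"claw":40}
    - {"x":-0.03,"y":0.009,"z":0.01,"wx":0,"wy":0,"wz":0,"claw":0}
    - {"x":-0.04,"y":0.012,"z":0,"wx":0,"wy":0,"wz":0,"claw":0}
    - {"x":-0.01,"y":0.003,"z":-0.01,"wx":0,"wy":0,"wz":0,"claw":0}
    - {"x":0,"y":0,"z":0,"wx":0,"wy":0,"wz":0,"claw":0}

```text
time_s: 11.85
ee_pos: [469.2, -223.4, 85.2]
tool_rot: [0.412, 2.749, -0.08]
force: [0.6, 0.3, 0.7]
finger_gap: -0.002
```

```bash
python3 - <<'E'
from m import *
p,M=pose(); print("tcp stand",stand(p).round(1))
print("need shift to tcp stand(-150,0,40):",(world((-150,0,40))-p).round(1)); aim(world((-150,0,40)),-17,25)
snap('top','top4')
p=cv2.imread("pics/top4.png"); S=4
P=cv2.GaussianBlur(cv2.resize(p,None,fx=S,fy=S,interpolation=cv2.INTER_CUBIC),(0,0),2); g=cv2.cvtColor(P,cv2.COLOR_BGR2GRAY)
cv2.imwrite('pics/c5.png',P[165*S:265*S,270*S:390*S])
E
```

```text
t 11.85 tcp [ 469.2 -223.4   85.2] pinch [ 462.8 -221.4  102.7] x [-0.893  0.273 -0.357] y [ 0.293  0.956 -0.003] z [ 0.341 -0.107 -0.934] F [0.6 0.3 0.7] gap -0.002
tcp stand [-175.9   -0.9   85.2]
need shift to tcp stand(-150,0,40): [ 25.1  -6.7 -45.2]
t 11.85 tcp [ 469.2 -223.4   85.2] pinch [ 462.8 -221.4  102.7] x [-0.893  0.273 -0.357] y [ 0.293  0.956 -0.003] z [ 0.341 -0.107 -0.934] F [0.6 0.3 0.7] gap -0.002
shift m [ 0.0326 -0.009  -0.0622] turn deg [-1.  -4.   0.1] q [ 0.93  0.36 -0.69  2.26  0.79  0.32  0.86]
```

View pics/c5.png

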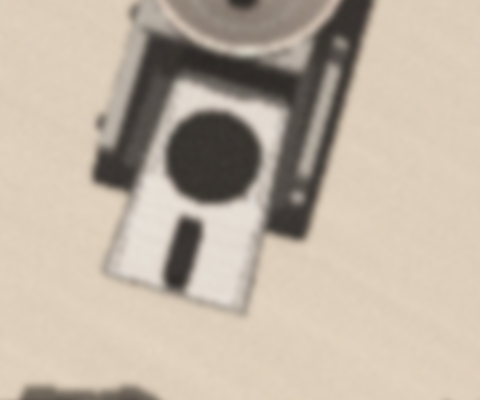

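The top view shows the tray resting centred in the rails with its end about 48 mm short of the plate's front edge and the fingers clear. Next I push on the end face.

Emit:
drive_tool:
  rows:
    - {"x":0,"y":0,"z":-0.03,"wx":0,"wy":0,"wz":0,"claw":0}
    - {"x":0,"y":0,"z":-0.03,"wx":0,"wy":0,"wz":0,"claw":0}
    - {"x":0.01,"y":-0.002,"z":-0.006,"wx":0,"wy":0,"wz":0,"claw":0}
    - {"x":0.01,"y":-0.003,"z":0,"wx":0,"wy":0,"wz":0,"claw":0}
    - {"x":0,"y":0,"z":0,"wx":0,"wy":0,"wz":0,"claw":0}

```text
time_s: 12.52
ee_pos: [497.7, -232.0, 26.5]
tool_rot: [0.411, 2.74, -0.086]
force: [0.5, 0.3, 0.7]
finger_gap: 0.002
```

```bash
cat >> h.py <<'E'
def st():
    s=bot.read_state(); t=np.radians(SY); F=s["force"]; M=R.from_rotvec(s["tool_rot"]).as_matrix(); print("t",round(s["time_s"],2),"tcp stand",stand(s["ee_pos"]).round(1),"Fx_s",round(F[0]*np.cos(t)+F[1]*np.sin(t),1),"Fy_s",round(-F[0]*np.sin(t)+F[1]*np.cos(t),1),"Fz",F[2].round(1),"j",s["joint_positions"].round(2))
E
python3 -c "
from h import *
st()"
```

```text
t 12.53 tcp stand [-146.1   -0.8   26.5] Fx_s 0.4 Fy_s 0.4 Fz 0.7 j [ 0.65  0.46 -0.38  2.27  1.23  0.17  0.42]
```

Emit:
drive_tool:
  rows:
    - {"x":0,"y":0,"z":-0.01,"wx":0,"wy":0,"wz":0,"claw":0}
    - {"x":0.008,"y":-0.002,"z":0,"wx":0,"wy":0,"wz":0,"claw":0}
    - {"x":0.01,"y":-0.003,"z":0,"wx":0,"wy":0,"wz":0,"claw":0}
    - {"x":0,"y":0,"z":0,"wx":0,"wy":0,"wz":0,"claw":0}

```text
time_s: 13.02
ee_pos: [517.5, -237.4, 17.0]
tool_rot: [0.412, 2.737, -0.086]
force: [0.1, -0.2, 0.3]
finger_gap: 0.001
```

```bash
python3 -c "
from h import *
st()"
```

```text
t 13.03 tcp stand [-125.6   -0.2   17. ] Fx_s 0.1 Fy_s -0.2 Fz 0.3 j [ 0.64  0.5  -0.37  2.23  1.26  0.18  0.38]
```

Emit:
drive_tool:
  rows:
    - {"x":0.006,"y":-0.002,"z":-0.002,"wx":0,"wy":0,"wz":0,"claw":0}
    - {"x":0.006,"y":-0.002,"z":0,"wx":0,"wy":0,"wz":0,"claw":0}
    - {"x":0.005,"y":-0.0015,"z":0,"wx":0,"wy":0,"wz":0,"claw":0}
    - {"x":0.003,"y":-0.001,"z":0,"wx":0,"wy":0,"wz":0,"claw":0}
    - {"x":0.003,"y":-0.001,"z":0,"wx":0,"wy":0,"wz":0,"claw":0}

```text
time_s: 13.65
ee_pos: [541.1, -245.4, 14.9]
tool_rot: [0.412, 2.737, -0.087]
force: [-2.0, 0.6, 1.6]
finger_gap: 0.003
```

```bash
python3 -c "
from h import *
st()"
```

```text
t 13.65 tcp stand [-100.7   -1.    14.9] Fx_s -2.1 Fy_s -0.1 Fz 1.6 j [ 0.67  0.54 -0.43  2.17  1.18  0.22  0.47]
```

Emit:
drive_tool:
  rows:
    - {"x":0.003,"y":-0.0005,"z":0,"wx":0,"wy":0,"wz":0,"claw":0}
    - {"x":0.003,"y":-0.0007,"z":0,"wx":0,"wy":0,"wz":0,"claw":0}
    - {"x":0.003,"y":-0.001,"z":0,"wx":0,"wy":0,"wz":0,"claw":0}
    - {"x":0.002,"y":-0.0006,"z":0,"wx":0,"wy":0,"wz":0,"claw":0}

```text
time_s: 14.15
ee_pos: [552.4, -248.4, 14.8]
tool_rot: [0.412, 2.738, -0.087]
force: [-1.4, 0.5, 0.1]
finger_gap: 0.006
```

```bash
python3 -c "
from h import *
st()"
```

```text
t 14.15 tcp stand [-89.1  -0.5  14.8] Fx_s -1.5 Fy_s 0.1 Fz 0.1 j [ 0.68  0.55 -0.45  2.15  1.15  0.24  0.51]
```

Emit:
drive_tool:
  rows:
    - {"x":0.002,"y":-0.0005,"z":0,"wx":0,"wy":0,"wz":0,"claw":0}
    - {"x":0.002,"y":-0.0006,"z":0,"wx":0,"wy":0,"wz":0,"claw":0}
    - {"x":0.002,"y":-0.0006,"z":0,"wx":0,"wy":0,"wz":0,"claw":0}
    - {"x":0.002,"y":-0.0006,"z":0,"wx":0,"wy":0,"wz":0,"claw":0}

```text
time_s: 14.65
ee_pos: [560.8, -250.8, 14.8]
tool_rot: [0.412, 2.738, -0.087]
force: [-1.1, 0.7, 0.0]
finger_gap: -0.001
```

```bash
python3 -c "
from h import *
st()"
```

```text
t 14.65 tcp stand [-80.3  -0.4  14.8] Fx_s -1.3 Fy_s 0.3 Fz 0.0 j [ 0.69  0.57 -0.47  2.12  1.13  0.26  0.54]
```

Emit:
drive_tool:
  rows:
    - {"x":0.002,"y":-0.0005,"z":0,"wx":0,"wy":0,"wz":0,"claw":0}
    - {"x":0.002,"y":-0.0006,"z":0,"wx":0,"wy":0,"wz":0,"claw":0}
    - {"x":0.002,"y":-0.0006,"z":0,"wx":0,"wy":0,"wz":0,"claw":0}
    - {"x":0.002,"y":-0.0006,"z":0,"wx":0,"wy":0,"wz":0,"claw":0}

```text
time_s: 15.15
ee_pos: [569.4, -253.3, 14.8]
tool_rot: [0.412, 2.738, -0.087]
force: [-0.7, 0.4, 0.4]
finger_gap: 0.002
```

```bash
python3 -c "
from h import *
st()"
```

```text
t 15.15 tcp stand [-71.4  -0.2  14.8] Fx_s -0.8 Fy_s 0.2 Fz 0.4 j [ 0.7   0.58 -0.48  2.1   1.11  0.28  0.56]
```

Emit:
drive_tool:
  rows:
    - {"x":0.002,"y":-0.0005,"z":0.0002,"wx":0,"wy":0,"wz":0,"claw":0}
    - {"x":0.002,"y":-0.0006,"z":0,"wx":0,"wy":0,"wz":0,"claw":0}
    - {"x":0.002,"y":-0.0006,"z":0,"wx":0,"wy":0,"wz":0,"claw":0}

```text
time_s: 15.52
ee_pos: [574.8, -255.0, 14.5]
tool_rot: [0.413, 2.74, -0.087]
force: [-7.4, 3.2, 6.7]
finger_gap: -0.001
```

```bash
python3 -c "
from h import *
st()"
```

```text
t 15.53 tcp stand [-65.7  -0.4  14.5] Fx_s -8.0 Fy_s 0.9 Fz 6.7 j [ 0.71  0.59 -0.49  2.09  1.1   0.29  0.58]
```

Emit:
drive_tool:
  rows:
    - {"x":-0.001,"y":0,"z":0.003,"wx":0,"wy":0,"wz":0,"claw":0}
    - {"x":0.001,"y":0,"z":0,"wx":0,"wy":0,"wz":0,"claw":0}
    - {"x":0.001,"y":-0.0003,"z":0,"wx":0,"wy":0,"wz":0,"claw":0}

```text
time_s: 15.9
ee_pos: [575.0, -255.2, 17.6]
tool_rot: [0.413, 2.741, -0.088]
force: [-7.2, 3.7, 5.6]
finger_gap: 0.006
```

```bash
python3 -c "
from h import *
st()"
```

```text
t 15.9 tcp stand [-65.4  -0.4  17.6] Fx_s -7.9 Fy_s 1.5 Fz 5.6 j [ 0.72  0.59 -0.51  2.08  1.08  0.3   0.6 ]
```

Emit:
drive_tool:
  rows:
    - {"x":0.002,"y":-0.0006,"z":0.0005,"wx":0,"wy":0,"wz":0,"claw":0}
    - {"x":0.002,"y":-0.0006,"z":0.0005,"wx":0,"wy":0,"wz":0,"claw":0}

```text
time_s: 16.15
ee_pos: [576.2, -255.5, 17.6]
tool_rot: [0.413, 2.745, -0.088]
force: [-9.7, 3.6, 7.6]
finger_gap: 0.003
```

```bash
python3 -c "
from h import *
st()"
```

```text
t 16.15 tcp stand [-64.2  -0.4  17.6] Fx_s -10.4 Fy_s 0.6 Fz 7.6 j [ 0.72  0.59 -0.52  2.08  1.07  0.31  0.61]
```

Emit:
drive_tool:
  rows:
    - {"x":0.003,"y":-0.001,"z":0.0005,"wx":0,"wy":0,"wz":0,"claw":0}
    - {"x":0.003,"y":-0.001,"z":0.0005,"wx":0,"wy":0,"wz":0,"claw":0}

```text
time_s: 16.4
ee_pos: [578.0, -256.0, 17.3]
tool_rot: [0.414, 2.751, -0.089]
force: [-14.1, 4.6, 12.4]
finger_gap: 0.002
```

```bash
python3 -c "
from h import *
st()"
```

```text
t 16.4 tcp stand [-62.3  -0.4  17.3] Fx_s -14.8 Fy_s 0.3 Fz 12.4 j [ 0.73  0.6  -0.53  2.06  1.05  0.33  0.63]
```

Emit:
drive_tool:
  rows:
    - {"x":0.0035,"y":-0.001,"z":0.003,"wx":0,"wy":0,"wz":0,"claw":0}
    - {"x":0.0035,"y":-0.001,"z":0.003,"wx":0,"wy":0,"wz":0,"claw":0}

```text
time_s: 16.65
ee_pos: [577.6, -256.1, 18.7]
tool_rot: [0.416, 2.765, -0.089]
force: [-7.6, 2.7, -5.8]
finger_gap: 0.005
```

```bash
python3 -c "
from h import *
st(); print(bot.read_state()['moment'].round(2))"
```

```text
t 16.65 tcp stand [-62.7  -0.6  18.7] Fx_s -8.1 Fy_s 0.3 Fz -5.8 j [ 0.75  0.6  -0.56  2.05  1.02  0.36  0.67]
[0.88 2.26 0.04]
```

Emit:
drive_tool:
  rows:
    - {"x":0.004,"y":-0.001,"z":0.001,"wx":-0.2,"wy":-0.6,"wz":0,"claw":0}
    - {"x":0.004,"y":-0.001,"z":0.001,"wx":-0.2,"wy":-0.6,"wz":0,"claw":0}

```text
time_s: 16.9
ee_pos: [579.2, -256.6, 17.8]
tool_rot: [0.414, 2.753, -0.095]
force: [-17.1, 4.9, 13.2]
finger_gap: -0.004
```

```bash
python3 -c "
from h import *
st()"
```

```text
t 16.9 tcp stand [-61.   -0.6  17.8] Fx_s -17.7 Fy_s -0.3 Fz 13.2 j [ 0.73  0.6  -0.53  2.06  1.05  0.34  0.63]
```

Emit:
drive_tool:
  rows:
    - {"x":0.0045,"y":-0.0012,"z":0.001,"wx":0,"wy":0,"wz":0,"claw":0}
    - {"x":0.005,"y":-0.0014,"z":0.0015,"wx":0,"wy":0,"wz":0,"claw":0}

```text
time_s: 17.15
ee_pos: [581.1, -257.1, 17.8]
tool_rot: [0.415, 2.764, -0.097]
force: [-20.7, 7.2, 14.1]
finger_gap: -0.003
```

```bash
python3 -c "
from h import *
st()"
```

```text
t 17.15 tcp stand [-59.   -0.5  17.8] Fx_s -21.9 Fy_s 0.9 Fz 14.1 j [ 0.74  0.6  -0.55  2.04  1.02  0.37  0.66]
```

Emit:
drive_tool:
  rows:
    - {"x":0.005,"y":-0.0015,"z":0.002,"wx":0,"wy":0,"wz":0,"claw":0}

```text
time_s: 17.27
ee_pos: [581.3, -257.3, 17.9]
tool_rot: [0.416, 2.772, -0.098]
force: [-20.7, 7.6, 10.8]
finger_gap: -0.001
```

```bash
python3 -c "
from h import *
st()"
```

```text
t 17.27 tcp stand [-58.8  -0.6  17.9] Fx_s -22.1 Fy_s 1.2 Fz 10.8 j [ 0.74  0.61 -0.56  2.04  1.01  0.38  0.68]
```

Emit:
drive_tool:
  rows:
    - {"x":-0.01,"y":0.003,"z":0,"wx":0,"wy":0,"wz":0,"claw":0}
    - {"x":-0.03,"y":0.009,"z":0,"wx":0,"wy":0,"wz":0,"claw":0}
    - {"x":-0.04,"y":0.01,"z":0.03,"wx":0,"wy":0,"wz":0,"claw":60}
    - {"x":-0.04,"y":0,"z":0.05,"wx":0,"wy":0,"wz":0,"claw":80}
    - {"x":-0.02,"y":0,"z":0.03,"wx":0,"wy":0,"wz":0,"claw":80}
    - {"x":0,"y":0,"z":0,"wx":0,"wy":0,"wz":0,"claw":80}

```text
time_s: 18.02
ee_pos: [443.9, -235.0, 123.7]
tool_rot: [0.417, 2.769, -0.1]
force: [0.8, -1.0, 0.8]
finger_gap: 0.796
```

```bash
python3 - <<'E'
from m import *
st(); pose(); snap('top','top5'); snap('side','side5')
p=cv2.imread("pics/top5.png"); S=4
P=cv2.GaussianBlur(cv2.resize(p,None,fx=S,fy=S,interpolation=cv2.INTER_CUBIC),(0,0),2)
a=P[165*S:265*S,275*S:375*S]; b=P[255*S:330*S,340*S:440*S]
sd=cv2.imread("pics/side5.png"); c=cv2.resize(sd[220:310,320:420],(400,360),interpolation=3)
cv2.imwrite('pics/c6.png',np.hstack([a,np.vstack([b,])if 0 else cv2.resize(b,(400,400))]))
E
```

```text
t 18.02 tcp stand [-196.7  -19.5  123.7] Fx_s 1.1 Fy_s -0.7 Fz 0.8 j [ 1.17  0.31 -0.92  2.23  0.63  0.44  1.06]
t 18.02 tcp [ 443.9 -235.   123.7] pinch [ 438.  -232.8  141.3] x [-0.9    0.274 -0.339] y [ 0.297  0.955 -0.019] z [ 0.319 -0.118 -0.94 ] F [ 0.8 -1.   0.8] gap 0.796
```

View pics/c6.png

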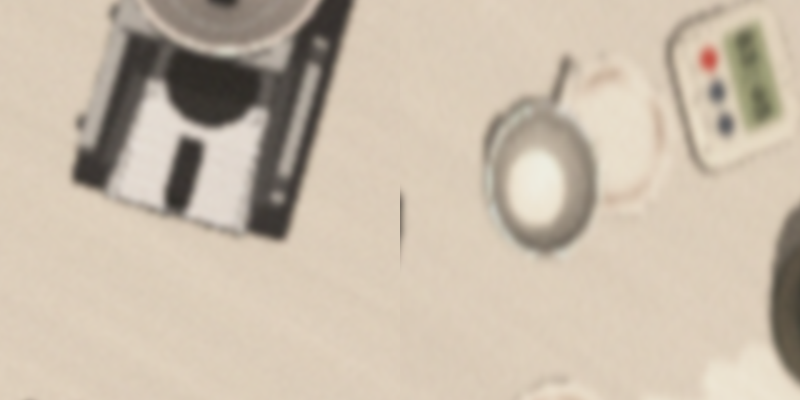

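```bash
python3 - <<'E'
from m import *
p=cv2.imread("pics/top5.png"); S=4
P=cv2.GaussianBlur(cv2.resize(p,None,fx=S,fy=S,interpolation=cv2.INTER_CUBIC),(0,0),2)
up=lambda uv:(np.array(uv)+.5)*S-.5
dn=lambda uv:(np.array(uv)+.5)/S-.5
g=cv2.cvtColor(P,cv2.COLOR_BGR2GRAY); gx,gy=cv2.Sobel(g,5,1,0),cv2.Sobel(g,5,0,1); mag=np.hypot(gx,gy)
# rim: Hough circle in rough window
w=g[265*S:310*S,355*S:397*S]
c=cv2.HoughCircles(w,cv2.HOUGH_GRADIENT,1,50,param1=60,param2=15,minRadius=48,maxRadius=64); print(c[0][:3])
for q in c[0][:1]:
    ce=dn(q[:2]+[355*S,265*S]); W=onplane("top",ce,54)[0]; print("rim centre px",ce,"world",W.round(1),"r mm",q[2]/S/606*1270)
    e=onplane("top",(382,266.5),40)[0]; print("ear az",np.degrees(np.arctan2(*(e-W)[[1,0]])), np.linalg.norm((e-W)[:2]))
    print("stand",stand(W).round(1))
# side view rim check
print("side px of rim centre",proj("side",W).round(1))
# pad: dark circle edge points inside tray white (lower half) -> fit
m=(g<110).astype(np.uint8); seg=m[183*S:205*S,310*S:345*S]
cs,_=cv2.findContours(seg,cv2.RETR_LIST,cv2.CHAIN_APPROX_NONE)
pts=np.vstack([c.reshape(-1,2) for c in cs])+[310*S,183*S]; ww=np.array([stand(x) for x in onplane("top",dn(pts),28)])
k=(abs(ww[:,1])<24)&(ww[:,0]<22)&(ww[:,0]>-8); q=ww[k]
A=np.c_[2*q[:,:2],np.ones(len(q))]; 
from scipy.optimize import least_squares
r=least_squares(lambda v:np.hypot(q[:,0]-v[0],q[:,1]-v[1])-27,[24,0],loss="soft_l1"); print("pad stand",len(q),r.x.round(1),r.cost)
# tray end along lines y=+-15
gg=cv2.cvtColor(p,cv2.COLOR_BGR2GRAY)
for y in(-20,-12,12,20):
    xs=np.arange(-70,-30,2.); uv=proj("top",np.array([world((x,y,24)) for x in xs])).astype(np.float32); print(y,cv2.remap(gg,uv[:,:1],uv[:,1:],1).ravel().tolist())
E
```

```text
[[85.5 95.5 53.4]]
rim centre px [376.  288.5] world [ 423.7 -374.1   54. ] r mm 27.977724
ear az -18.22231404504584 50.11682325098659
stand [-175.4 -158.4   54. ]
side px of rim centre [[362.4 249.2]]
pad stand 139 [19.2 -2.8] 619.8736212643895
-20 [205, 206, 204, 191, 165, 155, 190, 213, 217, 216, 217, 219, 219, 218, 218, 216, 215, 215, 217, 218]
-12 [207, 206, 203, 195, 176, 161, 187, 211, 217, 218, 217, 217, 218, 218, 218, 218, 217, 216, 217, 218]
12 [208, 207, 204, 188, 161, 150, 186, 211, 214, 210, 205, 201, 202, 202, 202, 202, 205, 199, 198, 201]
20 [208, 210, 207, 195, 177, 167, 185, 212, 216, 216, 218, 221, 220, 218, 219, 220, 220, 219, 219, 219]
```

```bash
python3 - <<'E'
from h import *
d=np.load('pics/side5.npy'); vv,uu=np.mgrid[225:285,335:400]; P=depthpt("side",np.c_[uu.ravel(),vv.ravel()],d[225:285,335:400].ravel())
k=(P[:,2]>8)&(P[:,2]<62)&(abs(P[:,1]+374)<45)&(abs(P[:,0]-428)<55)
Q=P[k]
for lo,hi in((8,20),(20,32),(32,44),(46,53),(53,60)):
    s=Q[(Q[:,2]>lo)&(Q[:,2]<hi)]; print(lo,hi,len(s),"x",np.percentile(s[:,0],[1,99]).round(1),"y",np.percentile(s[:,1],[1,99]).round(1))
E
```

```text
8 20 67 x [403.9 458.8] y [-386.2 -348. ]
20 32 105 x [398.7 472.5] y [-403.1 -343.6]
32 44 191 x [395.7 472.7] y [-405.9 -343.6]
46 53 129 x [396.4 461.6] y [-405.7 -342.1]
53 60 44 x [394.9 454.1] y [-401.8 -342.6]
```

```bash
python3 - <<'E'
from h import *
aim((424.7,-374.1,130),-17,35)
E
```

```text
t 18.12 tcp [ 444.8 -234.   122.2] pinch [ 438.9 -231.9  139.8] x [-0.901  0.272 -0.338] y [ 0.295  0.955 -0.017] z [ 0.318 -0.115 -0.941] F [-0.6  0.1 -0.4] gap 0.803
shift m [-0.0099 -0.1432 -0.0075] turn deg [ -3.5 -14.9   0.3] q [ 1.17  0.31 -0.91  2.23  0.63  0.44  1.06]
```

Emit:
drive_tool:
  rows:
    - {"x":0,"y":-0.03,"z":0.015,"wx":-0.5,"wy":-2,"wz":0,"claw":100}
    - {"x":0,"y":-0.035,"z":0,"wx":-0.5,"wy":-2,"wz":0,"claw":100}
    - {"x":-0.005,"y":-0.035,"z":0,"wx":-0.5,"wy":-2,"wz":0,"claw":100}
    - {"x":-0.005,"y":-0.035,"z":0,"wx":-0.5,"wy":-2,"wz":0,"claw":100}
    - {"x":0,"y":-0.01,"z":0,"wx":-0.5,"wy":-2,"wz":0,"claw":100}
    - {"x":0,"y":0,"z":0,"wx":-0.5,"wy":-2,"wz":0,"claw":100}

```text
time_s: 18.88
ee_pos: [442.1, -379.4, 132.5]
tool_rot: [0.372, 2.55, -0.108]
force: [0.1, 0.4, 0.7]
finger_gap: 1.004
```

```bash
python3 - <<'E'
from h import *
aim((424.7,-374.1,130),-17,35)
E
```

```text
t 18.88 tcp [ 442.1 -379.4  132.5] pinch [ 432.4 -376.6  148.3] x [-0.808  0.241 -0.538] y [0.286 0.958 0.   ] z [ 0.516 -0.154 -0.843] F [0.1 0.4 0.7] gap 1.004
shift m [-0.0071  0.0022 -0.0179] turn deg [-0.7 -2.3 -0.4] q [ 1.55  0.44 -0.95  2.2   0.66  0.18  1.4 ]
```

Emit:
drive_tool:
  rows:
    - {"x":-0.007,"y":0.002,"z":-0.015,"wx":0,"wy":0,"wz":-0.4,"claw":100}
    - {"x":0,"y":0,"z":-0.015,"wx":0,"wy":0,"wz":0,"claw":100}
    - {"x":0,"y":0,"z":-0.015,"wx":0,"wy":0,"wz":0,"claw":100}
    - {"x":0,"y":0,"z":0,"wx":0,"wy":0,"wz":0,"claw":100}

```text
time_s: 19.38
ee_pos: [436.6, -374.2, 89.7]
tool_rot: [0.377, 2.555, -0.1]
force: [-0.8, -0.5, -0.2]
finger_gap: 0.999
```

```bash
python3 - <<'E'
from h import *
aim((424.7,-374.1,38),-17,33)
E
```

```text
t 19.38 tcp [ 436.6 -374.2   89.7] pinch [ 427.  -371.4  105.5] x [-0.81   0.246 -0.533] y [0.287 0.958 0.006] z [ 0.512 -0.148 -0.846] F [-0.8 -0.5 -0.2] gap 0.999
shift m [-0.0021 -0.0029 -0.0674] turn deg [-0.6 -0.7 -0.3] q [ 1.47  0.49 -0.86  2.25  1.28  0.12  0.8 ]
```

Emit:
drive_tool:
  rows:
    - {"x":-0.002,"y":-0.003,"z":-0.005,"wx":0,"wy":0,"wz":0,"claw":100}
    - {"x":0,"y":0,"z":-0.006,"wx":0,"wy":0,"wz":0,"claw":100}

```text
time_s: 19.62
ee_pos: [436.5, -375.5, 77.7]
tool_rot: [0.374, 2.556, -0.095]
force: [0.2, -0.7, -0.3]
finger_gap: 1.0
```

```bash
python3 - <<'E'
from h import *
aim((424.7,-374.1,38),-17,33); print(bot.read_state()['joint_positions'].round(4))
E
```

```text
t 19.62 tcp [ 436.5 -375.5   77.7] pinch [ 426.9 -372.8   93.6] x [-0.81   0.245 -0.532] y [0.284 0.959 0.009] z [ 0.512 -0.144 -0.847] F [ 0.2 -0.7 -0.3] gap 1.0
shift m [-0.0021 -0.0016 -0.0554] turn deg [-0.7 -0.7 -0.5] q [ 1.46  0.52 -0.85  2.26  1.5   0.12  0.59]
[ 1.4591  0.5219 -0.8469  2.2555  1.5021  0.12    0.5937]
```

Emit:
drive_tool:
  rows:
    - {"x":-0.001,"y":-0.001,"z":-0.01,"wx":-0.5,"wy":-0.5,"wz":0,"claw":100}
    - {"x":0,"y":0,"z":-0.01,"wx":0,"wy":0,"wz":0,"claw":100}
    - {"x":0,"y":0,"z":-0.008,"wx":0,"wy":0,"wz":0,"claw":100}
    - {"x":0,"y":0,"z":0,"wx":0,"wy":0,"wz":0,"claw":100}

```text
time_s: 20.12
ee_pos: [437.1, -373.3, 48.3]
tool_rot: [0.367, 2.554, -0.095]
force: [-0.4, -0.2, 0.4]
finger_gap: 1.001
```

```bash
python3 - <<'E'
from h import *
aim((424.7,-374.1,38),-17,33); print(bot.read_state()['joint_positions'].round(4))
E
```

```text
t 20.12 tcp [ 437.1 -373.3   48.3] pinch [ 427.5 -370.6   64.1] x [-0.81   0.24  -0.534] y [0.279 0.96  0.008] z [ 0.515 -0.142 -0.845] F [-0.4 -0.2  0.4] gap 1.001
shift m [-0.0027 -0.0038 -0.0259] turn deg [-0.7 -0.5 -0.8] q [ 1.51  0.64 -0.95  2.27  1.87  0.24  0.27]
[ 1.513   0.6407 -0.9474  2.2748  1.874   0.2397  0.2725]
```

Emit:
drive_tool:
  rows:
    - {"x":-0.003,"y":-0.004,"z":-0.005,"wx":-0.7,"wy":-0.4,"wz":-0.7,"claw":100}
    - {"x":0,"y":0,"z":-0.01,"wx":0,"wy":0,"wz":0,"claw":100}
    - {"x":0,"y":0,"z":-0.009,"wx":0,"wy":0,"wz":0,"claw":100}
    - {"x":0,"y":0,"z":0,"wx":0,"wy":0,"wz":0,"claw":100}

```text
time_s: 20.62
ee_pos: [434.9, -375.9, 22.5]
tool_rot: [0.375, 2.548, -0.11]
force: [0.4, 0.2, 0.6]
finger_gap: 1.001
```

```bash
python3 - <<'E'
from h import *
aim((424.7,-374.1,38),-17,33)
snap('side','side6');snap('top','top6')
a=cv2.imread('pics/side6.png')[200:300,310:410];b=cv2.imread('pics/top6.png')[240:340,320:420]
cv2.imwrite('pics/c7.png',np.hstack([cv2.resize(a,(400,400),interpolation=3),cv2.resize(b,(400,400),interpolation=3)]))
E
```

```text
t 20.62 tcp [ 434.9 -375.9   22.5] pinch [ 425.2 -373.    38.3] x [-0.806  0.242 -0.54 ] y [0.288 0.958 0.   ] z [ 0.517 -0.155 -0.842] F [0.4 0.2 0.6] gap 1.001
shift m [-0.0005 -0.0011 -0.0002] turn deg [-0.1 -0.3 -0.3] q [ 1.55  0.75 -1.02  2.29  2.01  0.37  0.18]
```

View pics/c7.png

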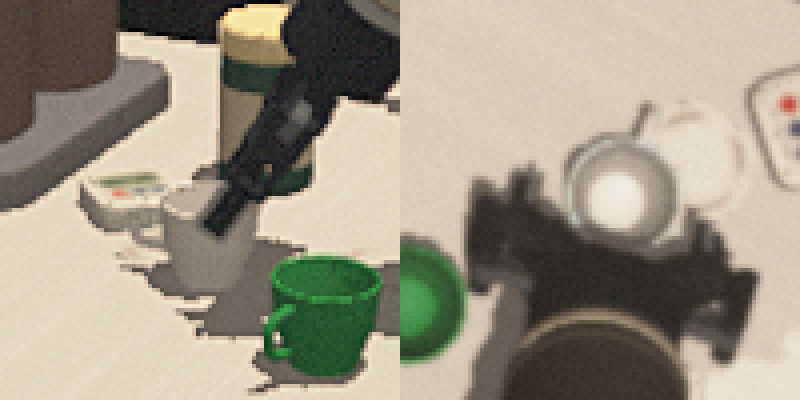

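The fingers straddle the white cup (top crop about (620,190)), the ear is forward, and the green cup is clear. I'll go a few mm further along the tool and close gently.

Emit:
drive_tool:
  rows:
    - {"x":0.004,"y":-0.002,"z":-0.005,"wx":0,"wy":0,"wz":0,"claw":100}
    - {"x":0,"y":0,"z":0,"wx":0,"wy":0,"wz":0,"claw":0}
    - {"x":0,"y":0,"z":0,"wx":0,"wy":0,"wz":0,"claw":0}
    - {"x":0,"y":0,"z":0,"wx":0,"wy":0,"wz":0,"claw":0}
    - {"x":0,"y":0,"z":0,"wx":0,"wy":0,"wz":0,"claw":0}
  grip_force: 30

```text
time_s: 21.35
ee_pos: [440.1, -378.8, 19.2]
tool_rot: [0.373, 2.546, -0.113]
force: [1.3, 0.3, -1.4]
finger_gap: 0.701
```

Emit:
drive_tool:
  rows:
    - {"x":0,"y":0,"z":0.008,"wx":0,"wy":0,"wz":0,"claw":0}
    - {"x":0,"y":0,"z":0.01,"wx":0,"wy":0,"wz":0,"claw":0}
    - {"x":0,"y":0,"z":0.012,"wx":0,"wy":0,"wz":0,"claw":0}
    - {"x":0,"y":0,"z":0.01,"wx":0,"wy":0,"wz":0,"claw":0}
    - {"x":0,"y":0,"z":0,"wx":0,"wy":0,"wz":0,"claw":0}

```text
time_s: 21.98
ee_pos: [440.1, -378.2, 62.2]
tool_rot: [0.373, 2.545, -0.113]
force: [-0.3, -0.0, -1.8]
finger_gap: 0.692
```

```bash
python3 - <<'E'
from h import *
snap('side','side7'); p,M=pose(); st()
# cup points relative to tool
d=np.load('pics/side7.npy'); vv,uu=np.mgrid[190:290,325:405]; P=depthpt("side",np.c_[uu.ravel(),vv.ravel()],d[190:290,325:405].ravel())
im=cv2.imread('pics/side7.png')[190:290,325:405].reshape(-1,3).astype(int)
k=(P[:,2]>15)&(abs(P[:,0]-428)<60)&(abs(P[:,1]+374)<50)&(im.min(1)>95)&(np.ptp(im,axis=1)<50); Q=P[k]
print(len(Q),"z",np.percentile(Q[:,2],[1,50,99]).round(1)); 
for lo in range(20,110,10):
    s=Q[(Q[:,2]>lo)&(Q[:,2]<lo+10)]
    if len(s)>5: print(lo,len(s),"x",np.percentile(s[:,0],[2,98]).round(1),"y",np.percentile(s[:,1],[2,98]).round(1))
E
```

```text
t 22.02 tcp [ 439.8 -378.1   61.6] pinch [ 430.1 -375.2   77.3] x [-0.805  0.241 -0.542] y [ 0.287  0.958 -0.002] z [ 0.519 -0.157 -0.84 ] F [ 0.9  0.4 -2. ] gap 0.695
t 22.02 tcp stand [-158.8 -157.5   61.6] Fx_s 0.7 Fy_s 0.7 Fz -2.0 j [ 1.5   0.6  -0.93  2.27  1.84  0.22  0.29]
479 z [ 44.4  76.9 113.8]
40 33 x [407.5 442.3] y [-366.2 -352.3]
50 55 x [406.6 446.7] y [-371.5 -348.5]
60 86 x [404.3 470.5] y [-391.9 -345.6]
70 90 x [399.9 472.9] y [-393.4 -342.6]
80 110 x [397.9 470.6] y [-402.2 -337.7]
90 93 x [397.4 454.7] y [-403.9 -335.2]
```

Emit:
drive_tool:
  rows:
    - {"x":0.015,"y":0,"z":0.002,"wx":0,"wy":0,"wz":0,"claw":0}
    - {"x":0.02,"y":0,"z":0,"wx":0,"wy":0,"wz":0,"claw":0}
    - {"x":0.02,"y":0,"z":0,"wx":0,"wy":0,"wz":0,"claw":0}
    - {"x":0.02,"y":0,"z":0,"wx":0,"wy":0,"wz":0,"claw":0}
    - {"x":0.02,"y":0,"z":0,"wx":0,"wy":0,"wz":0,"claw":0}
    - {"x":0.015,"y":0,"z":0,"wx":0,"wy":0,"wz":0,"claw":0}
    - {"x":0,"y":0,"z":0,"wx":0,"wy":0,"wz":0,"claw":0}

```text
time_s: 22.9
ee_pos: [550.1, -377.0, 59.0]
tool_rot: [0.378, 2.551, -0.108]
force: [-0.8, 1.0, -1.0]
finger_gap: 0.696
```

```bash
python3 - <<'E'
from h import *
aim((0,0,0),-17,33); st()
p=cv2.imread("pics/top5.png"); h=cv2.cvtColor(p,cv2.COLOR_BGR2GRAY)
for sx in(-52,-46,-30,-20):
    ys=np.arange(-46,47,1.); uv=proj("top",np.array([world((sx,y,26)) for y in ys])).astype(np.float32); v=cv2.remap(h,uv[:,:1],uv[:,1:],1).ravel().astype(float)
    b=np.where(np.diff((v>150).astype(int)))[0]; print(sx,[(round(ys[i]+(150-v[i])/(v[i+1]-v[i]),1)) for i in b])
E
```

```text
t 22.9 tcp [ 550.1 -377.    59. ] pinch [ 540.5 -374.1   74.8] x [-0.808  0.245 -0.537] y [0.289 0.957 0.002] z [ 0.514 -0.154 -0.844] F [-0.8  1.  -1. ] gap 0.696
shift m [-0.5403  0.374  -0.0747] turn deg [-0.2 -0.5 -0.2] q [ 1.23  0.65 -0.83  2.1   1.59  0.27  0.41]
t 22.9 tcp stand [ -53.7 -124.2   59. ] Fx_s -1.1 Fy_s 0.7 Fz -1.0 j [ 1.23  0.65 -0.83  2.1   1.59  0.27  0.41]
-52 [np.float64(-37.1), np.float64(-5.8), np.float64(9.0), np.float64(39.3)]
-46 [np.float64(-36.7), np.float64(-6.0), np.float64(9.9), np.float64(38.2)]
-30 [np.float64(-34.4), np.float64(-5.8), np.float64(10.1), np.float64(36.6)]
-20 [np.float64(-33.5), np.float64(-4.7), np.float64(9.6), np.float64(36.5)]
```

Emit:
drive_tool:
  rows:
    - {"x":0.015,"y":0,"z":0.001,"wx":0,"wy":0,"wz":0,"claw":0}
    - {"x":0.02,"y":0,"z":0,"wx":0,"wy":0,"wz":0,"claw":0}
    - {"x":0.02,"y":0,"z":0,"wx":0,"wy":0,"wz":0,"claw":0}
    - {"x":0.02,"y":0,"z":0,"wx":0,"wy":0,"wz":0,"claw":0}
    - {"x":0.013,"y":0,"z":0,"wx":0,"wy":0,"wz":0,"claw":0}
    - {"x":0.003,"y":0.01,"z":0,"wx":0,"wy":0,"wz":0,"claw":0}
    - {"x":0,"y":0,"z":0,"wx":0,"wy":0,"wz":0,"claw":0}

```text
time_s: 23.78
ee_pos: [635.5, -369.3, 55.3]
tool_rot: [0.386, 2.559, -0.11]
force: [-0.2, -0.1, -0.3]
finger_gap: 0.695
```

```bash
python3 - <<'E'
from h import *
aim((0,0,0),-17,33); st()
E
```

```text
t 23.77 tcp [ 635.5 -369.3   55.3] pinch [ 626.  -366.4   71.2] x [-0.811  0.25  -0.529] y [0.295 0.956 0.   ] z [ 0.506 -0.156 -0.849] F [-0.2 -0.1 -0.3] gap 0.695
shift m [-0.6257  0.3663 -0.071 ] turn deg [-0.3 -1.   0.2] q [ 1.08  0.72 -0.81  1.94  1.43  0.37  0.52]
t 23.77 tcp stand [ 25.7 -91.9  55.3] Fx_s -0.1 Fy_s -0.1 Fz -0.3 j [ 1.08  0.72 -0.81  1.94  1.43  0.37  0.52]
```

Emit:
drive_tool:
  rows:
    - {"x":0,"y":0,"z":0.005,"wx":-0.2,"wy":-0.8,"wz":0,"claw":0}
    - {"x":0.006,"y":0.014,"z":0.001,"wx":0,"wy":0,"wz":0,"claw":0}
    - {"x":0.006,"y":0.014,"z":0.0005,"wx":0,"wy":0,"wz":0,"claw":0}
    - {"x":0.006,"y":0.014,"z":0.0005,"wx":0,"wy":0,"wz":0,"claw":0}
    - {"x":0.006,"y":0.014,"z":0.0005,"wx":0,"wy":0,"wz":0,"claw":0}
    - {"x":0,"y":0,"z":0,"wx":0,"wy":0,"wz":0,"claw":0}

```text
time_s: 24.52
ee_pos: [655.7, -317.5, 63.4]
tool_rot: [0.391, 2.543, -0.118]
force: [-0.3, -0.9, -0.8]
finger_gap: 0.695
```

```bash
python3 - <<'E'
from h import *
aim((0,0,0),-17,32.8); st(); print((world((35.2,1.1,59))-bot.read_state()['ee_pos']).round(1))
E
```

```text
t 24.52 tcp [ 655.7 -317.5   63.4] pinch [ 646.  -314.4   79.2] x [-0.801  0.252 -0.543] y [ 0.301  0.954 -0.002] z [ 0.517 -0.165 -0.84 ] F [-0.3 -0.9 -0.8] gap 0.695
shift m [-0.646   0.3145 -0.0792] turn deg [0.1 0.  0.5] q [ 0.98  0.7  -0.82  1.98  1.56  0.41  0.29]
t 24.52 tcp stand [ 30.  -36.4  63.4] Fx_s -0.0 Fy_s -1.0 Fz -0.8 j [ 0.98  0.7  -0.82  1.98  1.56  0.41  0.29]
[16.  34.3 -4.4]
```

Emit:
drive_tool:
  rows:
    - {"x":0.006,"y":0.013,"z":-0.002,"wx":0,"wy":0,"wz":0.5,"claw":0}
    - {"x":0.006,"y":0.013,"z":-0.002,"wx":0,"wy":0,"wz":0,"claw":0}
    - {"x":0.003,"y":0.006,"z":0,"wx":0,"wy":0,"wz":0,"claw":0}
    - {"x":0,"y":0,"z":0,"wx":0,"wy":0,"wz":0,"claw":0}

```text
time_s: 25.02
ee_pos: [670.0, -286.8, 58.9]
tool_rot: [0.383, 2.544, -0.117]
force: [-0.1, -0.3, -0.7]
finger_gap: 0.696
```

```bash
python3 - <<'E'
from h import *
aim((0,0,0),-17,32.8); st(); print((world((35.2,1.1,48))-bot.read_state()['ee_pos']).round(1))
snap('side','side8'); cv2.imwrite('pics/c8.png',cv2.resize(cv2.imread('pics/side8.png')[120:320,180:380],(600,600),interpolation=3))
E
```

```text
t 25.02 tcp [ 670.  -286.8   58.9] pinch [ 660.3 -283.8   74.6] x [-0.803  0.246 -0.542] y [ 0.295  0.955 -0.003] z [ 0.518 -0.163 -0.84 ] F [-0.1 -0.3 -0.7] gap 0.696
shift m [-0.6603  0.2839 -0.0746] turn deg [ 0.2 -0.   0.2] q [ 0.92  0.71 -0.83  1.99  1.6   0.45  0.2 ]
t 25.02 tcp stand [34.7 -2.9 58.9] Fx_s -0.1 Fy_s -0.3 Fz -0.7 j [ 0.92  0.71 -0.83  1.99  1.6   0.45  0.2 ]
[  1.7   3.7 -10.9]
```

View pics/c8.png

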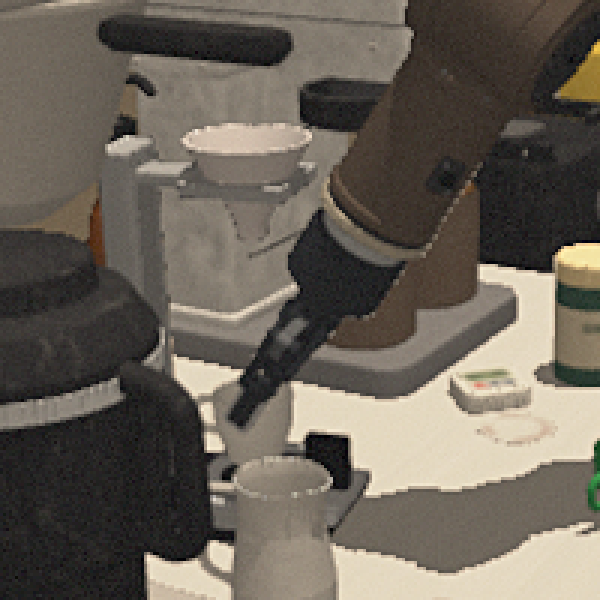

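The cup (crop about (255,420)) hangs upright above the pad, and the wrist is clear of the dripper. Now I lower it.

Emit:
drive_tool:
  rows:
    - {"x":0.002,"y":0.004,"z":-0.003,"wx":0,"wy":0,"wz":0,"claw":0}
    - {"x":0,"y":0,"z":-0.004,"wx":0,"wy":0,"wz":0,"claw":0}
    - {"x":0,"y":0,"z":0,"wx":0,"wy":0,"wz":0,"claw":0}

```text
time_s: 25.45
ee_pos: [671.3, -284.7, 51.1]
tool_rot: [0.386, 2.544, -0.119]
force: [0.5, -0.4, -2.2]
finger_gap: 0.693
```

```bash
python3 - <<'E'
from h import *
st(); print((world((35.2,1.1,48))-bot.read_state()['ee_pos']).round(1))
d=np.load('pics/side8.npy'); sl=np.s_[235:285,240:285]; vv,uu=np.mgrid[sl]; P=depthpt("side",np.c_[uu.ravel(),vv.ravel()],d[sl].ravel()); im=cv2.imread('pics/side8.png')[sl].reshape(-1,3).astype(int)
Q=np.array([stand(x) for x in P]); k=(abs(Q[:,1])<40)&(abs(Q[:,0]-20)<65)&(Q[:,2]>36)&(Q[:,2]<110)&(im.min(1)>85); Q=Q[k]
for lo in range(36,106,10):
    s=Q[(Q[:,2]>lo)&(Q[:,2]<lo+10)]
    if len(s)>5: print(lo,len(s),"x",np.percentile(s[:,0],[2,98]).round(1),"y",np.percentile(s[:,1],[2,98]).round(1))
E
```

```text
t 25.45 tcp stand [35.3 -0.5 51.1] Fx_s 0.6 Fy_s -0.2 Fz -2.2 j [ 0.91  0.72 -0.82  1.99  1.64  0.46  0.16]
[ 0.4  1.5 -3.1]
36 8 x [18.8 31.7] y [11.7 16.6]
46 56 x [-5.1 32.6] y [-4.2 21.6]
56 81 x [-8.3 60.7] y [-8.3 25.4]
66 103 x [-11.   40.4] y [-27.   26.4]
76 121 x [-11.1  64.4] y [-30.   33.6]
86 120 x [-11.8  57.7] y [-26.9  35. ]
96 11 x [-7.6 22.7] y [-7.5 35.5]
```

Emit:
drive_tool:
  rows:
    - {"x":0.0005,"y":0.0016,"z":-0.001,"wx":0,"wy":0,"wz":0,"claw":0}
    - {"x":0,"y":0,"z":-0.001,"wx":0,"wy":0,"wz":0,"claw":0}
    - {"x":0,"y":0,"z":-0.0005,"wx":0,"wy":0,"wz":0,"claw":0}

```text
time_s: 25.82
ee_pos: [671.7, -283.3, 48.4]
tool_rot: [0.386, 2.544, -0.119]
force: [-0.1, -0.5, -1.3]
finger_gap: 0.693
```

```bash
python3 - <<'E'
from h import *
st()
E
```

```text
t 25.82 tcp stand [35.3  1.  48.4] Fx_s 0.1 Fy_s -0.5 Fz -1.3 j [ 0.91  0.73 -0.82  1.99  1.65  0.46  0.15]
```

Emit:
drive_tool:
  rows:
    - {"x":0,"y":0,"z":-0.0008,"wx":0,"wy":0,"wz":0,"claw":0}
    - {"x":0,"y":0,"z":-0.0008,"wx":0,"wy":0,"wz":0,"claw":0}
    - {"x":0,"y":0,"z":0,"wx":0,"wy":0,"wz":0,"claw":0}

```text
time_s: 26.2
ee_pos: [672.2, -283.4, 47.3]
tool_rot: [0.386, 2.543, -0.12]
force: [-0.1, -0.3, -1.7]
finger_gap: 0.696
```

```bash
python3 - <<'E'
from h import *
st()
E
```

```text
t 26.2 tcp stand [35.8  1.  47.3] Fx_s 0.0 Fy_s -0.3 Fz -1.7 j [ 0.91  0.73 -0.82  1.99  1.66  0.46  0.14]
```

Emit:
drive_tool:
  rows:
    - {"x":0,"y":0,"z":-0.0008,"wx":0,"wy":0,"wz":0,"claw":0}
    - {"x":-0.0005,"y":0,"z":-0.0008,"wx":0,"wy":0,"wz":0,"claw":0}
    - {"x":0,"y":0,"z":0,"wx":0,"wy":0,"wz":0,"claw":0}

```text
time_s: 26.58
ee_pos: [672.9, -283.6, 47.4]
tool_rot: [0.385, 2.54, -0.121]
force: [0.9, -0.2, -2.0]
finger_gap: 0.696
```

```bash
python3 - <<'E'
from h import *
st()
E
```

```text
t 26.57 tcp stand [36.5  1.  47.4] Fx_s 0.9 Fy_s 0.1 Fz -2.0 j [ 0.91  0.73 -0.82  1.99  1.67  0.46  0.13]
```

Emit:
drive_tool:
  rows:
    - {"x":-0.0015,"y":0.0004,"z":-0.002,"wx":0,"wy":0,"wz":0,"claw":0}
    - {"x":0,"y":0,"z":-0.001,"wx":0,"wy":0,"wz":0,"claw":0}

```text
time_s: 26.82
ee_pos: [674.1, -283.9, 47.4]
tool_rot: [0.383, 2.535, -0.122]
force: [-2.8, 0.2, 7.7]
finger_gap: 0.694
```

```bash
python3 - <<'E'
from h import *
st()
E
```

```text
t 26.82 tcp stand [37.7  1.  47.4] Fx_s -2.8 Fy_s -0.7 Fz 7.7 j [ 0.91  0.73 -0.82  1.99  1.69  0.47  0.12]
```

Emit:
drive_tool:
  rows:
    - {"x":-0.001,"y":0,"z":0.002,"wx":0.1,"wy":0.4,"wz":0,"claw":0}
    - {"x":-0.0025,"y":0.0007,"z":0.0003,"wx":0,"wy":0,"wz":0,"claw":0}
    - {"x":0,"y":0,"z":0,"wx":0,"wy":0,"wz":0,"claw":0}

```text
time_s: 27.2
ee_pos: [669.5, -283.1, 48.8]
tool_rot: [0.385, 2.544, -0.121]
force: [0.6, -0.7, -2.0]
finger_gap: 0.697
```

```bash
python3 - <<'E'
from h import *
st(); aim((0,0,0),-17,32.8)
E
```

```text
t 27.2 tcp stand [33.1  0.5 48.8] Fx_s 0.7 Fy_s -0.5 Fz -2.0 j [ 0.91  0.72 -0.82  2.    1.66  0.46  0.14]
t 27.2 tcp [ 669.5 -283.1   48.8] pinch [ 659.8 -280.    64.5] x [-0.803  0.247 -0.543] y [ 0.298  0.955 -0.006] z [ 0.517 -0.166 -0.84 ] F [ 0.6 -0.7 -2. ] gap 0.697
shift m [-0.6598  0.2801 -0.0645] turn deg [ 0.3 -0.   0.3] q [ 0.91  0.72 -0.82  2.    1.66  0.46  0.14]
```

Emit:
drive_tool:
  rows:
    - {"x":0.0015,"y":0.0003,"z":-0.001,"wx":0.2,"wy":0,"wz":0.3,"claw":0}
    - {"x":0,"y":0,"z":-0.001,"wx":0,"wy":0,"wz":0,"claw":0}

```text
time_s: 27.45
ee_pos: [671.5, -282.9, 47.2]
tool_rot: [0.379, 2.544, -0.115]
force: [-3.2, -0.8, 10.3]
finger_gap: 0.693
```

```bash
python3 - <<'E'
from h import *
st()
E
```

```text
t 27.45 tcp stand [35.   1.3 47.2] Fx_s -2.8 Fy_s -1.7 Fz 10.3 j [ 0.91  0.73 -0.82  1.99  1.66  0.46  0.15]
```

Emit:
drive_tool:
  rows:
    - {"x":0,"y":0,"z":0.0006,"wx":0,"wy":0,"wz":0,"claw":0}
    - {"x":0,"y":0,"z":0,"wx":0,"wy":0,"wz":0,"claw":75}
    - {"x":0,"y":0,"z":0,"wx":0,"wy":0,"wz":0,"claw":95}
    - {"x":0,"y":0,"z":0,"wx":0,"wy":0,"wz":0,"claw":95}
    - {"x":0,"y":0,"z":0,"wx":0,"wy":0,"wz":0,"claw":95}

```text
time_s: 28.08
ee_pos: [671.8, -282.9, 47.8]
tool_rot: [0.379, 2.544, -0.115]
force: [-0.2, -0.4, 0.2]
finger_gap: 0.955
```

```bash
python3 - <<'E'
from h import *
st(); pose()
E
```

```text
t 28.07 tcp stand [35.3  1.4 47.8] Fx_s -0.1 Fy_s -0.4 Fz 0.2 j [ 0.91  0.73 -0.82  1.99  1.66  0.46  0.15]
t 28.07 tcp [ 671.8 -282.9   47.8] pinch [ 662.1 -279.9   63.5] x [-0.804  0.244 -0.543] y [ 0.292  0.956 -0.002] z [ 0.519 -0.16  -0.84 ] F [-0.2 -0.4  0.2] gap 0.955
```

Emit:
drive_tool:
  rows:
    - {"x":-0.01,"y":0.003,"z":0.005,"wx":0,"wy":0,"wz":0,"claw":95}
    - {"x":-0.02,"y":0.006,"z":0.012,"wx":0,"wy":0,"wz":0,"claw":95}
    - {"x":-0.025,"y":0.0075,"z":0.015,"wx":0,"wy":0,"wz":0,"claw":95}
    - {"x":-0.03,"y":0.009,"z":0.02,"wx":0,"wy":0,"wz":0,"claw":95}
    - {"x":-0.03,"y":0.009,"z":0.02,"wx":0,"wy":0,"wz":0,"claw":95}
    - {"x":-0.03,"y":0.009,"z":0.02,"wx":0,"wy":0,"wz":0,"claw":95}
    - {"x":-0.03,"y":0.005,"z":0.02,"wx":0,"wy":0,"wz":0,"claw":95}
    - {"x":0,"y":0,"z":0,"wx":0,"wy":0,"wz":0,"claw":95}

```text
time_s: 29.08
ee_pos: [486.0, -231.2, 161.6]
tool_rot: [0.38, 2.548, -0.12]
force: [0.7, 0.1, 0.4]
finger_gap: 0.947
```

```bash
python3 - <<'E'
from h import *
st(); snap('side','side9'); snap('top','top9')
a=cv2.imread('pics/side9.png')[180:300,220:340];b=cv2.imread('pics/top9.png')[150:250,280:380]
cv2.imwrite('pics/c9.png',np.hstack([cv2.resize(a,(400,400),interpolation=3),cv2.resize(b,(400,400),interpolation=3)]))
d=np.load('pics/side9.npy'); sl=np.s_[225:290,235:290]; vv,uu=np.mgrid[sl]; P=depthpt("side",np.c_[uu.ravel(),vv.ravel()],d[sl].ravel()); im=cv2.imread('pics/side9.png')[sl].reshape(-1,3).astype(int)
Q=np.array([stand(x) for x in P]); k=(abs(Q[:,1])<45)&(abs(Q[:,0]-20)<65)&(Q[:,2]>36)&(Q[:,2]<110)&(im.min(1)>85); Q=Q[k]
for lo in range(30,90,8):
    s=Q[(Q[:,2]>lo)&(Q[:,2]<lo+8)]
    if len(s)>5: print(lo,len(s),"x",np.percentile(s[:,0],[2,98]).round(1),"y",np.percentile(s[:,1],[2,98]).round(1))
E
```

```text
t 29.07 tcp stand [-157.5   -3.5  161.6] Fx_s 0.6 Fy_s 0.3 Fz 0.4 j [ 1.31  0.28 -1.07  2.3   1.11  0.26  0.58]
38 14 x [-41.5  50.8] y [-0.5 24.7]
46 41 x [-7.8 56.3] y [-2.4 29.3]
54 87 x [-9.8 39.1] y [-25.7  31.6]
62 150 x [-34.5  44. ] y [-28.4  31.3]
70 167 x [-10.9  57.6] y [-28.4  32.2]
78 126 x [-11.4  47.3] y [-29.2  32.4]
```

View pics/c9.png

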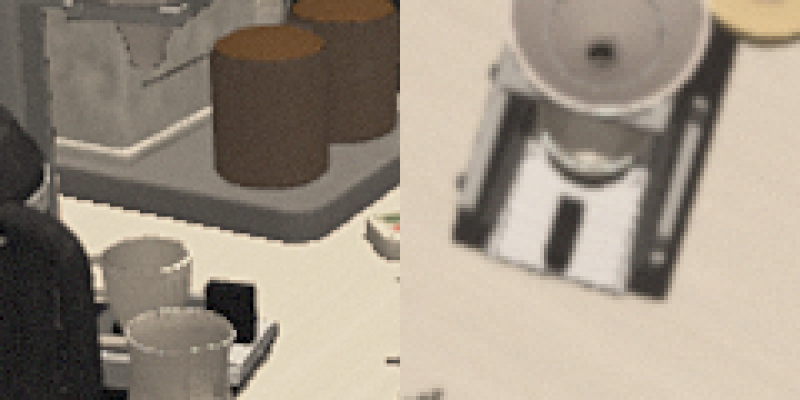

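```bash
python3 -c "
from h import *
print(bot.finish_job()); st()"
```

```text
the job is handed in; nothing more can be done
None
the job is handed in; nothing more can be done
```

I handed the job in at about 29 s of robot time; `finish_job` reports no verdict. The tray is pushed in tight and the white cup stands upright on its pad, under the dripper.

- **Tray:** I carried it in by the fin to about 38 mm short, let go, then pushed on its end face with closed fingers. It got tight and stopped moving at about 22 N, with its origin at about stand x = +7 mm. That is inside the expected -14 to +16 mm. I did not measure the sprung rail directly. From first resistance to the stop the tray moved about 7 mm, which points to roughly 1 mm of rail movement.
- **Cup:** I set it down with a contact force of about 10 N at most. The first try touched at about 8 N and drifted 2.5 mm forward, so I lifted it and set it down again. In the last side picture the bowl centre is at about stand (19.6, 1.3) mm, against about (19.1, 1.1) mm for the pad, which I worked out from the tray's edges.
- **Clear of everything:** The gripper is well away and its force reading is near zero. I did not deliberately touch any of the other things, but I did not re-measure their positions at the end.

**Checks that disagreed:**
- A direct fit of the half-hidden pad gave y = -2.8 mm but fitted badly, so I used the tray edges instead.
- The push also pressed the tray down with up to 14 N through fingertip friction.
- Joint 6 sat at its 0.12 rad limit while reaching for the cup; the readings showed it at the limit but not past it.

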